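# Weigh a bearing bush on the beam scale

## Task

Weigh the brass bush: put it over the spigot on the scale's pan and press it home until it sits flat on the pan, then slide the poise along the notched beam until the free pointer comes to rest opposite the index tooth, and leave it so. The scale's pivot is delicate: handle poise, beam and pan with light fingers, under 20 N, and press the bush home with no more than 15 N. Leave the bottles and the solid steel plug where they stand.

Things in the scene. Friction and masses are not known exactly. Their poses are not given: they have to be found in the camera images.
- bush: Brass bearing bush to be weighed: a plain ring standing upright on the granite plate (plate top at z = 60 mm). Outside diameter 42, bore 21, height 35. Origin: centre of its underside, z up along the bore. Its mass is not known (about 0.2 to 0.42 kg).
- spigot (a point): Top centre of the steel spigot (diameter 16, coned tip, 15 tall) on a dark flange (diameter 28), the centring mandrel. It stands 6 to 10 proud of the pan at first and is a tight sliding fit in it: it stays where it is, does not sink under the bush's weight, needs about 6 N in all to slide down, and stops flush with the pan. The bush rests on the flange and is pressed down with it.
- pan (a point): Centre of the top face of the round aluminium pan (diameter 72), fixed to the beam's short arm 115 from the pivot, under the spigot; axes as the beam's. A bush pressed home has its underside at this point. Unloaded, the pan is at its upper stop; it gives way under 1 to 3 N, sinks up to 16 to its lower stop and only there resists pressing.
- beam: Steel beam on a spring pivot. Origin: pivot axis, 125 above the granite plate. y along the long arm to the pointer, x level across, z up. Swings about x up to 0.07 rad either way between stops (positive: pointer up). Bar 10 wide, top 2 below the origin, ribs to 2 above it; between them 17 notches, 35, 45, ... 195 from the pivot. Let go, it settles in about 1 s.
- poise: Dark steel sliding weight on the long arm, cannot be lifted off. Origin at its middle, at the beam's origin height; axes as the beam's. Block 36 (across) x 30 (along), top 16 above the origin. A spring ball clicks it into each notch: 2 to 3 N pushes it over a rib, and let go it pulls itself into the nearest notch. It starts in one of the first three notches from the pivot.
- fin (a point): Middle of the top of the poise's upright grip fin, 56 above the poise's origin. The fin is 24 across the beam, 14 along it, 40 tall, with steep bare sides to push or pinch. Pushing or holding it swings the beam, so the pointer is true only when nothing touches the beam or poise. Balance lies between 30 and 140 beyond the first notch, by the bush's mass.
- pointer (a point): Tip of the round steel pointer (8 thick) at the end of the long arm, 250 from the pivot. It rides about 17.5 up or down between the stops, in a small aluminium loop before a white face plate. Poise farther out: pointer sinks. One notch changes the free pointer's height by about 7 until the beam lies on a stop. It is up on the stop when the poise is much too near the pivot.
- index (a point): Tip of the fixed black index tooth (10 tall, on an upright post) that faces the pointer's tip across a 3 gap, 253 from the pivot axis; origin at mid-height of the tooth, level with the pivot; axes as the scale's base (z up, y along the long arm).
- solvent: Bystander: white bottle with red cap, diameter 68, 165 tall, origin at the centre of its underside. Leave alone.
- oil: Bystander: small amber oil bottle, diameter 38, 95 tall, origin at the centre of its underside. Leave alone.
- plug: Bystander: solid steel cylinder without a bore, diameter 36, 30 tall, origin at the centre of its underside. Leave alone.

How it is judged (in metres and radians):
On the way, in this order (a step that is already met when the one before it is completed fails the run):
1. the bush is pressed home flat on the pan, let go, with the beam come to rest (z of bush in the frame of pan below 0.002 m and x of bush in the frame of pan between -0.004 and 0.004 m and y of bush in the frame of pan between -0.004 and 0.004 m and angle between the z axis of bush and the z axis of beam, either way round below 0.06 rad and contact force between the fingers and bush below 0.05 N and angular speed of beam below 0.1 rad/s), for 0.3 s.
2. the poise has been slid so that the free, resting pointer stands opposite the index tooth (within 5 mm) (z of bush in the frame of pan below 0.002 m and x of bush in the frame of pan between -0.004 and 0.004 m and y of bush in the frame of pan between -0.004 and 0.004 m and angle between the z axis of bush and the z axis of beam, either way round below 0.06 rad and contact force between the fingers and bush below 0.05 N and z of pointer in the frame of index between -0.005 and 0.005 m and angular speed of beam below 0.03 rad/s and contact force between the fingers and beam below 0.05 N), for 0.4 s.
At the end, for the whole second after the job is handed in: The bush is home over the spigot (underside within 2 mm of the pan, centred within 4 mm, upright on the pan) and let go; the pointer's tip rests within 5 mm of the index tooth's mid-height, the beam still and touched by nothing (all of step 2).
It fails at once if the fingers push or squeeze the beam, pan or poise with more than 20 N (contact force between the fingers and beam above 20 N).
It fails at once if the bush is pressed or dropped on the pan or spigot with more than 15 N (contact force between bush and beam above 15 N).
It fails at once if the solvent bottle is moved more than 30 mm from where it stood (distance of solvent from where it was at the start of the episode above 0.03 m).
It fails at once if the oil bottle is moved more than 30 mm from where it stood (distance of oil from where it was at the start of the episode above 0.03 m).
It fails at once if the solid steel plug is moved more than 30 mm from where it stood (distance of plug from where it was at the start of the episode above 0.03 m).
It also fails if it takes over 61 s, if anything falls off the work surface, if the arm or the gripper's body presses on something with over 40 N, if the wrist force passes 120 N, or if a joint passes its speed limit or range.

## Robot

A 7-joint arm with a two-finger parallel gripper is mounted at the origin on the work surface. World frame = base frame: x ahead of the robot, y to its left, z up, the work surface at z = 0. Lengths are in mm, angles in rad, forces in N, time in s.
With the tool pointing down it reaches from about 425 to 875 mm from the base axis. Payload 9.9 kg.
Tool frame: the origin (TCP) lies between the finger pads; the fingertips stand 22 mm ahead of it and the grasp point (between the pads) lies 3 mm ahead of it; z points along the fingers, y is the line along which they close (so a half turn about z gives the same grasp; the last joint's range is limited). The gripper opens to 85 mm and grips with 20 to 120 N. Pads are 22 mm wide; open, the fingers measure 114 mm over their backs; the gripper's body (76 mm by 85 mm) begins 54 mm behind the grasp point. The pads swing forward as they close: fully open they stand 13 mm farther back than shut.
Start: joints at [1.22, 0.576, 0.025, 1.437, -0.015, 1.129, -0.057], TCP at [177.965, -651.121, 253.289] pointing down, gripper open.
Joint ranges: [-2.76, 2.76], [-0.34, 2.15], [-1.52, 1.57], [0.19, 2.46], [-1.09, 4.23], [0.17, 1.99], [-2.82, 2.82]. Speed limits (rad/s): [2.22, 2.22, 3.01, 3.01, 3.14, 3.14, 3.14].

## Interface

Orientations are given as [roll, pitch, yaw] about the fixed x, y, z axes, in that order (R = Rz(yaw) Ry(pitch) Rx(roll)).
In Python, from workcell import observe, read_camera, camera_info, hand_in gives the robot as it stands. The module is installed in compiled form; this text tells all that it offers.
- The arm moves only by the tool step_arm, never from a script. Its argument "deltas" is a list of rows, each an object of numbers: "ax", "ay", "az": the turn, a rotation vector about the tool's x, y, z in units of 5 degrees (1.0 is 5 degrees); "tx", "ty", "tz": the shift along the tool's x, y, z in units of 50 mm (1.0 is 50 mm); "fingers": the finger opening in mm, from 0 to 85.4. A call has 1 to 5 rows; each row shifts and turns the commanded pose from where the row before left it, along the tool's axes as they then stand; what a row does not reach is not made up. A row lasts 1/10 s, in which the tool goes at most 50 mm and 8.59 degrees, less where a joint would pass 70% of its speed; a pose out of reach is approached as far as the arm can. A call is refused whole if a number of a shift passes 1 or a number of a turn 1, either way. A call with a gripper value outside its range is refused whole. The fingers move at their own pace and stop on an object; "newtons" is the grip in N (left out, the last holds). Time passes only in rows, so rows that do not move let the fingers close. It gives the time, the measured TCP pose, the force, the opening and the grip force at its end, in the units of the state.
- observe(): the state, without advancing time (a new reading comes with each control period).
- read_camera(name): name is "scene" or "top" or "wrist"; returns the picture (480x640x3 uint8, red, green, blue); there is no depth.
- camera_info(name): a dict with "vfov" (degrees; the focal length in pixels is half the picture's height over the tangent of half this angle, whatever the lens; pixels are square), "cx", "cy" (the principal point, pixels), "dist_coeffs" ([k1, k2, p1, p2, k3] as OpenCV has them; the pictures are not rectified), "extrinsics" (4x4, takes a point from camera to world coordinates); the wrist camera has in their place "T_tool_cam" (4x4, takes a point from camera to tool coordinates, whose origin is the TCP and whose axes are the flange's). Camera axes: x right, y up, looking along -z (the intrinsics and any distortion apply to the point x, -y, -z); pixel columns grow to the right and rows downward; lengths in mm; the calibration is good to about 2 mm. A picture is of the moment at which its call begins: read the wrist's pose just before it. camera_info takes no time and is no camera call.
- hand_in(): hands the job in; it is judged then, once.
The state is a dict: "time": time; "q": joint angles; "joint_vel": joint speeds; "joint_efforts": joint torques, N m; "ee_pos": TCP position; "tool_rot": TCP orientation; "force": force on the tool from outside, world axes, zero at the start; "wrist_torque": the same for the moment, N m; "opening": finger opening in mm; "finger_force": force on a finger pad.
Only numpy, scipy, OpenCV 4.12 (cv2) and the standard library are available. Lean on these libraries where they do the work, as an engineer would, in place of code of your own. Each camera call takes 0.05 s, during which the arm holds its last target. There are 200 camera calls.

## Working session

There is one attempt and no reset: what is moved stays moved. The work goes in short steps, Python scripts to look and compute and a tool call to move; the robot and the scene stay as the last step left them, time stands still between calls to the robot, and variables do not carry over. Pictures are saved under pics/ and viewed, at most 10 in all, crops included, and the job is handed in when it is done.

Besides the shell and the picture viewer there is one more tool, called after "Emit:" by a JSON object that holds its "method" and its "body", one argument or row to a line. step_arm: Moves the arm, as the interface text tells. Its arguments: {"type":"object","properties":{"deltas":{"type":"array","items":{"type":"object","properties":{"ax":{"type":"number"},"ay":{"type":"number"},"az":{"type":"number"},"tx":{"type":"number"},"ty":{"type":"number"},"tz":{"type":"number"},"fingers":{"type":"number"}}}},"newtons":{"type":"number"}},"required":["deltas"]}

```bash
mkdir -p pics
cat > h.py <<'E'
import numpy as np, cv2
from workcell import observe, read_camera, camera_info, hand_in
from scipy.spatial.transform import Rotation as R
def cam(name):
    c=camera_info(name)
    f=240/np.tan(np.radians(c["vfov"])/2)
    K=np.array([[f,0,c["cx"]],[0,f,c["cy"]],[0,0,1]])
    if "extrinsics" in c: T=np.array(c["extrinsics"])
    else:
        o=observe(); T=np.eye(4); T[:3,:3]=R.from_euler('xyz',o["tool_rot"]).as_matrix(); T[:3,3]=o["ee_pos"]
        T=T@np.array(c["T_tool_cam"])
    return K,np.array(c["dist_coeffs"],float),T
def ray(C,u,v):
    K,d,T=C
    p=cv2.undistortPoints(np.array([[[u,v]]],float),K,d)[0,0]
    return T[:3,3],T[:3,:3]@np.array([p[0],-p[1],-1])
def onz(C,u,v,z):
    o,r=ray(C,u,v); return o+r*(z-o[2])/r[2]
def proj(C,P):
    K,d,T=C
    P=np.atleast_2d(np.array(P,float)); q=(P-T[:3,3])@T[:3,:3]; q=q*[1,-1,-1]
    return cv2.projectPoints(q,np.zeros(3),np.zeros(3),K,d)[0][:,0]
def two(C1,p1,C2,p2):
    o1,r1=ray(C1,*p1);o2,r2=ray(C2,*p2)
    s=np.linalg.lstsq(np.c_[r1,-r2],o2-o1,rcond=None)[0]
    a=o1+s[0]*r1;b=o2+s[1]*r2
    return (a+b)/2,np.linalg.norm(a-b)
def snap(n,f):
    C=cam(n); im=read_camera(n); cv2.imwrite(f,cv2.cvtColor(im,cv2.COLOR_RGB2BGR)); return C,im
E
python3 - <<'E'
from h import *
for n in("scene","top"):
    C,_=snap(n,f"pics/{n}0.png"); print(n,C[0][0,0],C[2].round(2).tolist(),C[1])
print(camera_info("wrist")); print(observe())
E
```

```text
scene 598.8558928371964 [[-0.09, -0.66, 0.75, 1529.04], [1.0, -0.05, 0.08, 52.98], [-0.01, 0.75, 0.66, 974.5], [0.0, 0.0, 0.0, 1.0]] [-0.03955079  0.          0.          0.          0.        ]
top 611.8008777323033 [[-0.01, 0.99, -0.11, 460.3], [-1.0, -0.01, 0.02, -52.74], [0.01, 0.11, 0.99, 1312.74], [0.0, 0.0, 0.0, 1.0]] [-0.18205142  0.          0.          0.          0.        ]
{'vfov': 63.277980738804544, 'cx': 325.14529477674023, 'cy': 232.86515399184844, 'dist_coeffs': array([-0.06623838,  0.        ,  0.        ,  0.        ,  0.        ]), 'T_tool_cam': array([[-5.57674927e-04,  9.57605140e-01,  2.88083470e-01,
         7.33663204e+01],
       [ 9.99999228e-01,  2.14049339e-04,  1.22429708e-03,
        -3.32613152e-01],
       [ 1.11072910e-03,  2.88083930e-01, -9.57604519e-01,
        -1.20613198e+02],
       [ 0.00000000e+00,  0.00000000e+00,  0.00000000e+00,
         1.00000000e+00]])}
{'time': 0.1, 'q': array([ 1.22019577,  0.5764538 ,  0.02484105,  1.43782362, -0.01505041,
        1.12899915, -0.05655753]), 'joint_vel': array([-5.48956183e-04, -3.83729603e-04,  6.04446017e-05, -2.04505805e-03,
       -8.83307541e-04,  1.09632818e-03, -1.11767561e-03]), 'joint_efforts': array([ 6.01399108e-03, -7.67308474e+01,  2.25777872e+00, -2.86602974e+01,
        1.57836004e-02,  8.70560791e-03,  4.45046658e-05]), 'ee_pos': array([ 177.8897381 , -650.74992492,  252.52496517]), 'tool_rot': array([-3.14009244e+00,  2.80072309e-05,  2.66759256e-01]), 'force': array([ 0.1388608 , -0.51841519,  0.47269725]), 'wrist_torque': array([ 0.07453641, -0.05040577, -0.04324483]), 'finger_force': 0.0, 'opening': 85.46271999130325}
```

View pics/scene0.png

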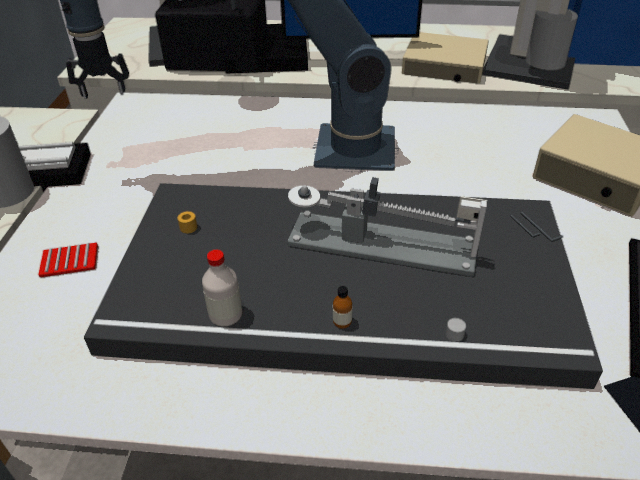

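View pics/top0.png

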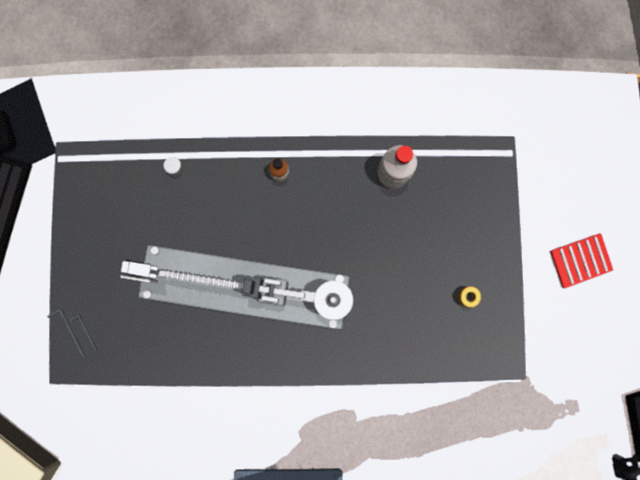

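The views show the bush (scene 187,222; top 470,296), the pan with its spigot (scene 304,190; top 333,300), the poise (top 250,287) and the pointer end (top 155,271). Next I measure these.

Run:
```python
from h import *
S=cam("scene");T=cam("top")
s=cv2.imread("pics/scene0.png");t=cv2.imread("pics/top0.png")
for n,C,im,(u,v) in(("s",S,s,(187,222)),("t",T,t,(470,296))):
    h=cv2.cvtColor(im,cv2.COLOR_BGR2HSV); m=cv2.inRange(h,(12,100,60),(35,255,255)); w=np.zeros_like(m); w[v-22:v+22,u-22:u+22]=255
    c=max(cv2.findContours(m&w,0,2)[0],key=cv2.contourArea); x,y,ww,hh=cv2.boundingRect(c); M=cv2.moments(c)
    print(n,(x,y,ww,hh),M['m10']/M['m00'],M['m01']/M['m00'],onz(C,M['m10']/M['m00'],M['m01']/M['m00'],90).round(1))
a=cv2.resize(s[160:280,265:505],None,fx=3.3,fy=3.3,interpolation=2)
b=cv2.resize(t[235:335,110:360],None,fx=3.2,fy=3.2,interpolation=2)
w=max(a.shape[1],b.shape[1]);P=lambda i:cv2.copyMakeBorder(i,0,0,0,w-i.shape[1],0)
o=np.vstack([P(a),P(b)]);print(o.shape);f=600/o.shape[0]
cv2.imwrite("pics/a.png",cv2.resize(a,None,fx=1,fy=1));cv2.imwrite("pics/b.png",b)
```

```text
s (177, 211, 20, 23) 186.84075780849975 221.7132616487455 [ 490.5 -368.9   90. ]
t (458, 286, 23, 21) 469.29208633093526 296.3534772182254 [ 474.5 -374.4   90. ]
(716, 800, 3)
```

View pics/a.png

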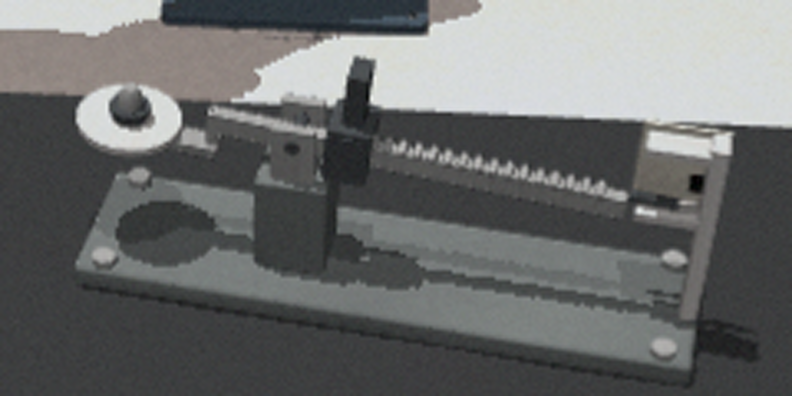

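View pics/b.png

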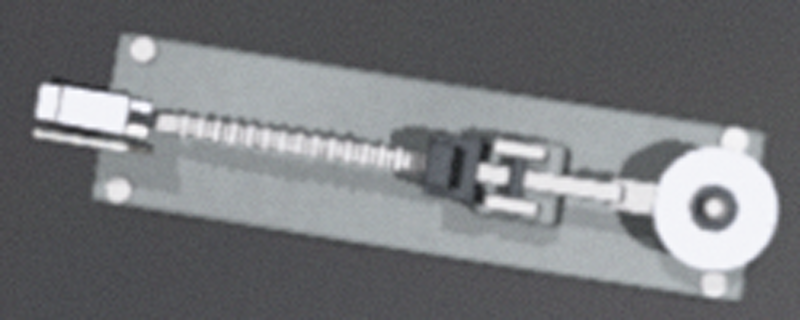

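The scene crop shows pan centre (304.4,196.1), spigot tip (304.1,187.3) and fin top (374.7,178.8). In top view the pan centre is (333.4,299.7) and the fin about (254.4,286.6).

Run:
```python
from h import *
S=cam("scene");T=cam("top")
s=cv2.imread("pics/scene0.png");t=cv2.imread("pics/top0.png")
for n,C,im,(x,y,w,h) in(("t",T,t,(310,275,46,50)),):
    g=cv2.cvtColor(im,6)[y:y+h,x:x+w]; m=cv2.morphologyEx((g>215).astype(np.uint8),2,np.ones((3,3)))
    c=max(cv2.findContours(m,0,2)[0],key=cv2.contourArea);(e,d,a)=cv2.fitEllipse(cv2.convexHull(c)); pc=(e[0]+x,e[1]+y); print(n,pc,d)
P=lambda l,p1,p2:print(l,*two(S,p1,T,p2))
P("pan",(304.4,196.1),pc)
P("tip",(304.1,187.3),(333.3,300))
P("fin",(374.7,178.8),(254.4,286.6))
P("bushtop",(187,216.3),(469.8,296.4))
print("bush z95", onz(T,470,296.4,95), onz(S,187,217,95))
# pillar cheeks/pivot & beam far end in top, z~185
for l,p in(("post",(519/3.2+110,178/3.2+235)),("beamend",(165/3.2+110,123/3.2+235))): print(l,onz(T,*p,185))
for l,p in(("b1",(142,49)),("b2",(118,190)),("b3",(735,138)),("b4",(713,284))): print(l,onz(T,p[0]/3.2+110,p[1]/3.2+235,75))
```

```text
t (331.9189968109131, 297.17374992370605) (41.55640411376953, 43.12370681762695)
pan [476.6164217  -92.79630261 169.84718065] 1.0960607995256177
tip [471.0709993  -94.00458635 189.90192774] 2.165267940926434
fin [495.36394043  52.88231802 237.41728528] 15.929221959883755
bushtop [ 474.16399957 -373.53986017   92.92557821] 2.289047100948893
bush z95 [ 474.33137022 -374.57215266   95.        ] [ 479.3438127  -370.63048894   95.        ]
post [489.78777358  16.90281112 185.        ]
beamend [523.19283304 223.23272197 185.        ]
b1 [576.88776143 265.81554409  75.        ]
b2 [486.73540714 280.43368787  75.        ]
b3 [ 516.29494855 -113.0113548    75.        ]
b4 [424.56883264 -97.73267184  75.        ]
```

```bash
cat >> h.py <<'E'
def rows(target,yaw,n,daz=1.0):
    "n equal rows to target xyz, turning |5*daz| deg/row towards yaw; tool pointing down"
    o=observe(); p=np.array(o["ee_pos"]); y=o["tool_rot"][2]; d=(np.array(target)-p)/n; tot=yaw-y
    for i in range(n):
        print([round(v,3) for v in ((d[0]*np.cos(y)+d[1]*np.sin(y))/50,(d[0]*np.sin(y)-d[1]*np.cos(y))/50,-d[2]/50)],"az",round(-np.degrees(tot/n)/5,3)); y+=tot/n
E
python3 - <<'E'
from h import *
rows((465,-374,230),0.267+np.radians(50),10)
E
```

```text
[np.float64(0.7), np.float64(-0.383), np.float64(0.045)] az -1.0
[np.float64(0.731), np.float64(-0.32), np.float64(0.045)] az -1.0
[np.float64(0.756), np.float64(-0.255), np.float64(0.045)] az -1.0
[np.float64(0.775), np.float64(-0.188), np.float64(0.045)] az -1.0
[np.float64(0.788), np.float64(-0.12), np.float64(0.045)] az -1.0
[np.float64(0.796), np.float64(-0.051), np.float64(0.045)] az -1.0
[np.float64(0.797), np.float64(0.019), np.float64(0.045)] az -1.0
[np.float64(0.793), np.float64(0.088), np.float64(0.045)] az -1.0
[np.float64(0.782), np.float64(0.157), np.float64(0.045)] az -1.0
[np.float64(0.765), np.float64(0.225), np.float64(0.045)] az -1.0
```

Emit:
{"method": "step_arm", "body": {
  "deltas": [
    {"tx":0.7,"ty":-0.383,"tz":0.045,"az":-1},
    {"tx":0.731,"ty":-0.32,"tz":0.045,"az":-1},
    {"tx":0.756,"ty":-0.255,"tz":0.045,"az":-1},
    {"tx":0.775,"ty":-0.188,"tz":0.045,"az":-1},
    {"tx":0.788,"ty":-0.12,"tz":0.045,"az":-1}
  ],
  "newtons": 50
}}

```text
validation failed for argument at $.de...
```

Emit:
{"method": "step_arm", "body": {
  "deltas": [
    {"tx":0.796,"ty":-0.051,"tz":0.045,"az":-1},
    {"tx":0.797,"ty":0.019,"tz":0.045,"az":-1},
    {"tx":0.793,"ty":0.088,"tz":0.045,"az":-1},
    {"tx":0.782,"ty":0.157,"tz":0.045,"az":-1},
    {"tx":0.765,"ty":0.225,"tz":0.045,"az":-1}
  ]
}}

```text
validation failed for argument at $.de...
```

Emit:
{"method": "step_arm", "body": {
  "deltas": [
    {"az":-1},
    {"az":-1},
    {"az":-1},
    {},
    {}
  ]
}}

```text
validation failed for argument at $.de...
```

Run:
```python
from h import *
C,im=snap("wrist","pics/w1.png"); o=observe(); print(o["ee_pos"],o["tool_rot"],o["time"],o["force"])
h=cv2.cvtColor(im,cv2.COLOR_RGB2HSV); m=cv2.inRange(h,(12,100,60),(35,255,255))
for c in cv2.findContours(m,0,2)[0]:
    if cv2.contourArea(c)>300:
        print(cv2.boundingRect(c),cv2.fitEllipse(c))
print(proj(C,[474,-374,95]),proj(C,[474,-374,60]))
```

```text
[ 177.88500115 -650.82118228  252.63847516] [-3.14032450e+00  7.37377717e-05  2.66827519e-01] 0.15 [ 0.09581905 -0.24293485  0.4295811 ]
[[  51.74679375 -280.41679091]] [[  67.57501765 -264.74417521]]
```

View pics/w1.png

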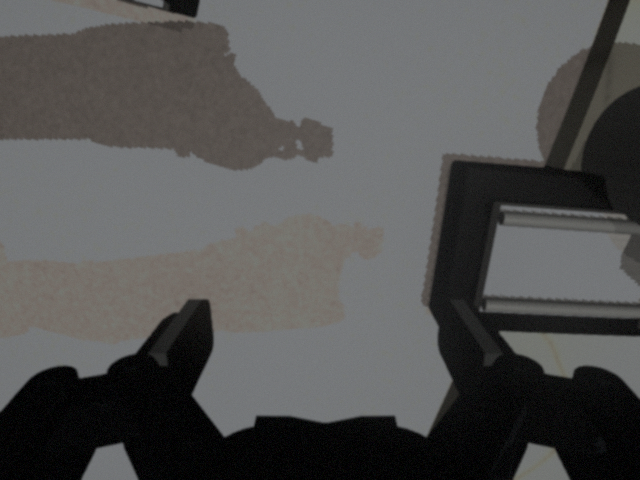

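The moves were refused, so the picture only shows the start position. I'll try rows with every field filled in.

Emit:
{"method": "step_arm", "body": {
  "deltas": [
    {"tx":0.7,"ty":-0.383,"tz":0.045,"ax":0,"ay":0,"az":-1,"fingers":85},
    {"tx":0.731,"ty":-0.32,"tz":0.045,"ax":0,"ay":0,"az":-1,"fingers":85},
    {"tx":0.756,"ty":-0.255,"tz":0.045,"ax":0,"ay":0,"az":-1,"fingers":85},
    {"tx":0.775,"ty":-0.188,"tz":0.045,"ax":0,"ay":0,"az":-1,"fingers":85},
    {"tx":0.788,"ty":-0.12,"tz":0.045,"ax":0,"ay":0,"az":-1,"fingers":85}
  ],
  "newtons": 50
}}

```text
time: 0.65
ee_pos: [322.5, -511.4, 241.8]
tool_rot: [-3.141, -0.0, 0.707]
force: [0.2, -1.2, 0.3]
opening: 85.0
finger_force: 0.0
```

Emit:
{"method": "step_arm", "body": {
  "deltas": [
    {"tx":0.796,"ty":-0.051,"tz":0.045,"ax":0,"ay":0,"az":-1,"fingers":85},
    {"tx":0.797,"ty":0.019,"tz":0.045,"ax":0,"ay":0,"az":-1,"fingers":85},
    {"tx":0.793,"ty":0.088,"tz":0.045,"ax":0,"ay":0,"az":-1,"fingers":85},
    {"tx":0.782,"ty":0.157,"tz":0.045,"ax":0,"ay":0,"az":-1,"fingers":85},
    {"tx":0.765,"ty":0.225,"tz":0.045,"ax":0,"ay":0,"az":-1,"fingers":85}
  ]
}}

```text
time: 1.15
ee_pos: [466.0, -373.2, 230.6]
tool_rot: [-3.141, 0.0, 1.143]
force: [0.2, -1.1, 0.1]
opening: 85.2
finger_force: 0.0
```

Emit:
{"method": "step_arm", "body": {
  "deltas": [
    {"tx":0,"ty":0,"tz":0,"ax":0,"ay":0,"az":-1,"fingers":85},
    {"tx":0,"ty":0,"tz":0,"ax":0,"ay":0,"az":-1,"fingers":85},
    {"tx":0,"ty":0,"tz":0,"ax":0,"ay":0,"az":-1,"fingers":85},
    {"tx":0,"ty":0,"tz":0,"ax":0,"ay":0,"az":0,"fingers":85},
    {"tx":0,"ty":0,"tz":0,"ax":0,"ay":0,"az":0,"fingers":85}
  ]
}}

```text
time: 1.65
ee_pos: [465.0, -374.5, 230.6]
tool_rot: [-3.141, -0.0, 1.398]
force: [-1.1, 0.6, 0.2]
opening: 85.3
finger_force: 0.0
```

Run:
```python
from h import *
C,im=snap("wrist","pics/w2.png"); o=observe(); print(o["ee_pos"],o["tool_rot"],o["time"],o["force"])
h=cv2.cvtColor(im,cv2.COLOR_RGB2HSV); m=cv2.inRange(h,(12,100,60),(35,255,255))
for c in cv2.findContours(m,0,2)[0]:
    if cv2.contourArea(c)>300:
        print(cv2.boundingRect(c),cv2.fitEllipse(c))
print(proj(C,[474,-374,95]),proj(C,[474,-374,60]))
```

```text
[ 464.97225641 -374.50188426  230.66962878] [-3.14133228e+00 -1.55871491e-04  1.39856848e+00] 1.7 [0.48777674 0.77588959 0.58945508]
(309, 188, 62, 68) ((339.3011474609375, 222.19435119628906), (59.78437805175781, 66.9825668334961), 172.80091857910156)
[[338.58908106 225.69195457]] [[337.09191989 213.42892154]]
```

View pics/w2.png

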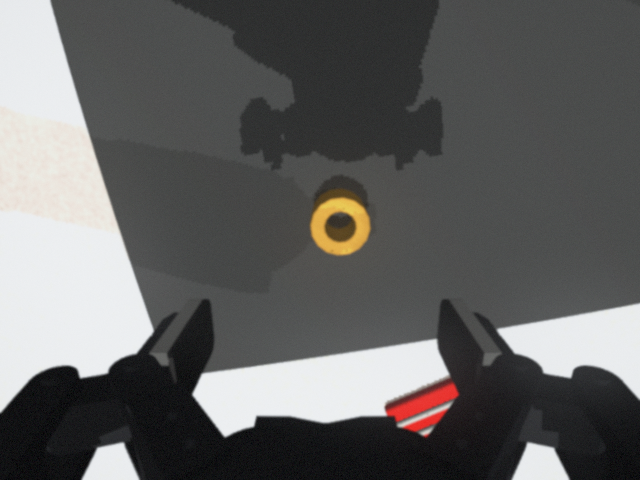

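The wrist picture shows the bush's top ring centred at (341,226), which puts it at about (475.5,-374). Going down and gripping.

Emit:
{"method": "step_arm", "body": {
  "deltas": [
    {"tx":0.046,"ty":0.205,"tz":0.3,"ax":0,"ay":0,"az":0,"fingers":85},
    {"tx":0,"ty":0,"tz":0.7,"ax":0,"ay":0,"az":0,"fingers":85},
    {"tx":0,"ty":0,"tz":0.7,"ax":0,"ay":0,"az":0,"fingers":85},
    {"tx":0,"ty":0,"tz":0.7,"ax":0,"ay":0,"az":0,"fingers":85},
    {"tx":0,"ty":0,"tz":0.37,"ax":0,"ay":0,"az":0,"fingers":80}
  ]
}}

```text
time: 2.2
ee_pos: [474.9, -372.6, 88.4]
tool_rot: [-3.138, -0.002, 1.401]
force: [-0.1, -0.5, 0.4]
opening: 80.2
finger_force: 0.0
```

Emit:
{"method": "step_arm", "body": {
  "deltas": [
    {"tx":0,"ty":0,"tz":0,"ax":0,"ay":0,"az":0,"fingers":60},
    {"tx":0,"ty":0,"tz":0,"ax":0,"ay":0,"az":0,"fingers":45},
    {"tx":0,"ty":0,"tz":0,"ax":0,"ay":0,"az":0,"fingers":35},
    {"tx":0,"ty":0,"tz":0,"ax":0,"ay":0,"az":0,"fingers":35},
    {"tx":0,"ty":0,"tz":0,"ax":0,"ay":0,"az":0,"fingers":35}
  ],
  "newtons": 50
}}

```text
time: 2.7
ee_pos: [476.4, -374.2, 93.5]
tool_rot: [3.139, 0.001, 1.401]
force: [0.5, 0.3, 5.0]
opening: 40.6
finger_force: 51.5
```

Emit:
{"method": "step_arm", "body": {
  "deltas": [
    {"tx":0,"ty":0,"tz":-0.4,"ax":0,"ay":0,"az":0,"fingers":35},
    {"tx":0,"ty":0,"tz":-0.8,"ax":0,"ay":0,"az":0,"fingers":35},
    {"tx":0,"ty":0,"tz":-0.9,"ax":0,"ay":0,"az":-0.1,"fingers":35},
    {"tx":0.4,"ty":-0.086,"tz":-0.8,"ax":0,"ay":0,"az":0,"fingers":35},
    {"tx":0.4,"ty":-0.086,"tz":-0.8,"ax":0,"ay":0,"az":0,"fingers":35}
  ]
}}

```text
time: 3.2
ee_pos: [472.9, -332.8, 279.0]
tool_rot: [3.142, 0.0, 1.408]
force: [1.2, -0.6, -4.1]
opening: 40.7
finger_force: 51.8
```

Emit:
{"method": "step_arm", "body": {
  "deltas": [
    {"tx":0.85,"ty":-0.183,"tz":-0.2,"ax":0,"ay":0,"az":0,"fingers":35},
    {"tx":0.85,"ty":-0.183,"tz":0,"ax":0,"ay":0,"az":0,"fingers":35},
    {"tx":0.85,"ty":-0.183,"tz":0,"ax":0,"ay":0,"az":0,"fingers":35},
    {"tx":0.85,"ty":-0.183,"tz":0,"ax":0,"ay":0,"az":0,"fingers":35},
    {"tx":0.5,"ty":-0.1,"tz":0,"ax":0,"ay":0,"az":0,"fingers":35}
  ]
}}

```text
time: 3.7
ee_pos: [463.0, -130.3, 287.8]
tool_rot: [3.141, -0.001, 1.413]
force: [0.2, -0.7, -2.7]
opening: 40.4
finger_force: 51.8
```

Emit:
{"method": "step_arm", "body": {
  "deltas": [
    {"tx":0,"ty":0,"tz":0,"ax":0,"ay":0,"az":0,"fingers":35},
    {"tx":0,"ty":0,"tz":0,"ax":0,"ay":0,"az":0,"fingers":35},
    {"tx":0,"ty":0,"tz":0,"ax":0,"ay":0,"az":0,"fingers":35}
  ]
}}

```text
time: 4.0
ee_pos: [463.5, -135.0, 287.3]
tool_rot: [3.142, 0.001, 1.408]
force: [0.4, -0.3, -4.2]
opening: 40.5
finger_force: 51.8
```

Run:
```python
from h import *
C,im=snap("wrist","pics/w3.png"); o=observe(); print(o["ee_pos"],o["tool_rot"],o["time"],o["force"])
print(proj(C,[[473,-95,170],[473,-95,192],[491,18,185]]))
```

```text
[ 463.5559012  -135.13720791  287.24819941] [-3.14150054e+00  4.24519751e-04  1.40802961e+00] 4.05 [-0.88946925 -0.03312295 -3.96908386]
[[330.32665289 172.03832044]
 [330.83852398 177.4956464 ]
 [330.27067489 -48.22926822]]
```

View pics/w3.png

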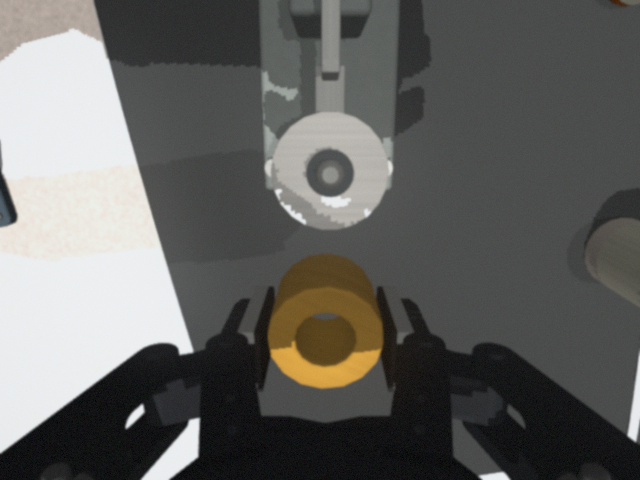

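The pan is at pixel (330,170.5) with its spigot tip at (331,174), as predicted. The bush is gripped, with its top ring centred at (325.5,336).

Run:
```python
from h import *
C=cam("wrist"); o=observe(); p=np.array(o["ee_pos"]); Rm=R.from_euler('xyz',o["tool_rot"]).as_matrix()
im=cv2.imread("pics/w3.png"); h=cv2.cvtColor(im,cv2.COLOR_BGR2HSV); m=cv2.inRange(h,(10,80,40),(35,255,255)); m[:250]=0
m2=cv2.inRange(h,(10,150,150),(35,255,255)); print(cv2.boundingRect(m))
for z in(1.5,): 
  for u,v in((325.5,336),(325.5,331)): print("bush tool",Rm.T@(onz(C,u,v,p[2]+z)-p))
print("pan tool",Rm.T@(onz(C,330.3,170.5,169)-p), onz(C,330.3,170.5,169))
print("tip tool",Rm.T@(onz(C,331,174.5,190)-p), onz(C,331,174.5,190))
```

```text
(267, 254, 130, 135)
bush tool [ 0.48392746 -0.20636307 -1.50018657]
bush tool [ 2.47125698 -0.20583097 -1.50103028]
pan tool [ 41.92305251   2.86313539 118.23014966] [473.15590046 -94.27999903 169.        ]
tip tool [42.48649684  2.98295709 97.22989745] [473.36879752 -93.73493522 190.        ]
```

Emit:
{"method": "step_arm", "body": {
  "deltas": [
    {"tx":0.42,"ty":0.032,"tz":0,"ax":0,"ay":0,"az":0,"fingers":35},
    {"tx":0.42,"ty":0.032,"tz":0.2,"ax":0,"ay":0,"az":0,"fingers":35},
    {"tx":0,"ty":0,"tz":0.5,"ax":0,"ay":0,"az":0,"fingers":35},
    {"tx":0,"ty":0,"tz":0.4,"ax":0,"ay":0,"az":0,"fingers":35},
    {"tx":0,"ty":0,"tz":0,"ax":0,"ay":0,"az":0,"fingers":35}
  ]
}}

```text
time: 4.55
ee_pos: [472.1, -93.8, 230.1]
tool_rot: [-3.137, 0.0, 1.409]
force: [-0.2, 0.1, -3.3]
opening: 40.5
finger_force: 51.8
```

Emit:
{"method": "step_arm", "body": {
  "deltas": [
    {"tx":0,"ty":0,"tz":0,"ax":0,"ay":0,"az":0,"fingers":35},
    {"tx":0,"ty":0,"tz":0,"ax":0,"ay":0,"az":0,"fingers":35}
  ]
}}

```text
time: 4.75
ee_pos: [474.3, -93.4, 233.3]
tool_rot: [3.14, -0.0, 1.409]
force: [-0.3, -0.0, -3.8]
opening: 40.5
finger_force: 51.8
```

Run:
```python
from h import *
C,im=snap("wrist","pics/w4.png"); o=observe(); print(o["ee_pos"],o["tool_rot"],o["time"],o["force"])
cv2.imwrite("pics/w4c.png",cv2.resize(cv2.cvtColor(im[140:420,180:480],4),None,fx=2,fy=2,interpolation=2))
S,s=snap("scene","pics/s4.png"); print(proj(S,[473.3,-94,190]))
cv2.imwrite("pics/s4c.png",cv2.resize(cv2.cvtColor(s[120:240,250:400],4),None,fx=4,fy=4,interpolation=2))
a=cv2.imread("pics/w4c.png");b=cv2.imread("pics/s4c.png")
H=400;f=lambda i:cv2.resize(i,(int(i.shape[1]*H/i.shape[0]),H))
o=np.hstack([f(a),f(b)]);cv2.imwrite("pics/c4.png",cv2.resize(o,(800,int(H*800/o.shape[1]))));
```

```text
[474.24270172 -93.3524994  233.3225803 ] [ 3.13985657e+00 -6.76798797e-06  1.40916018e+00] 4.8 [ 0.14559525 -0.14170696 -3.99968035]
[[303.49379334 187.85880894]]
```

View pics/c4.png

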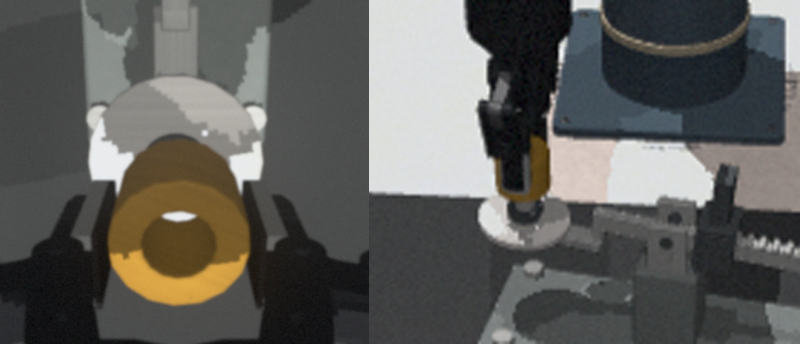

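Bush and spigot line up in both views. Lowering slowly.

Emit:
{"method": "step_arm", "body": {
  "deltas": [
    {"tx":-0.012,"ty":-0.012,"tz":0.1,"ax":0,"ay":0,"az":0,"fingers":35},
    {"tx":0,"ty":0,"tz":0.1,"ax":0,"ay":0,"az":0,"fingers":35},
    {"tx":0,"ty":0,"tz":0.1,"ax":0,"ay":0,"az":0,"fingers":35},
    {"tx":0,"ty":0,"tz":0.1,"ax":0,"ay":0,"az":0,"fingers":35},
    {"tx":0,"ty":0,"tz":0,"ax":0,"ay":0,"az":0,"fingers":35}
  ]
}}

```text
time: 5.35
ee_pos: [472.6, -93.3, 211.5]
tool_rot: [-3.14, -0.0, 1.41]
force: [0.2, -0.1, -2.9]
opening: 40.6
finger_force: 51.9
```

Emit:
{"method": "step_arm", "body": {
  "deltas": [
    {"tx":0,"ty":0,"tz":0.04,"ax":0,"ay":0,"az":0,"fingers":35},
    {"tx":0,"ty":0,"tz":0.04,"ax":0,"ay":0,"az":0,"fingers":35},
    {"tx":0,"ty":0,"tz":0.04,"ax":0,"ay":0,"az":0,"fingers":35},
    {"tx":0,"ty":0,"tz":0,"ax":0,"ay":0,"az":0,"fingers":35},
    {"tx":0,"ty":0,"tz":0,"ax":0,"ay":0,"az":0,"fingers":35}
  ]
}}

```text
time: 5.85
ee_pos: [473.0, -93.3, 206.3]
tool_rot: [3.141, -0.0, 1.41]
force: [-0.4, 0.3, -1.9]
opening: 40.7
finger_force: 52.0
```

Run:
```python
from h import *
C,im=snap("wrist","pics/w5.png"); o=observe(); print(o["ee_pos"],o["tool_rot"],o["time"],o["force"])
S,s=snap("scene","pics/s5.png")
a=cv2.resize(cv2.cvtColor(im[140:420,180:480],4),(428,400));b=cv2.resize(cv2.cvtColor(s[130:240,270:372],4),(371,400))
cv2.imwrite("pics/c5.png",np.hstack([a,b]))
```

```text
[472.98459503 -93.3622021  206.37531738] [ 3.14145750e+00 -6.81529333e-05  1.41010878e+00] 5.9 [-0.17791601  0.3911339  -1.93595513]
```

View pics/c5.png

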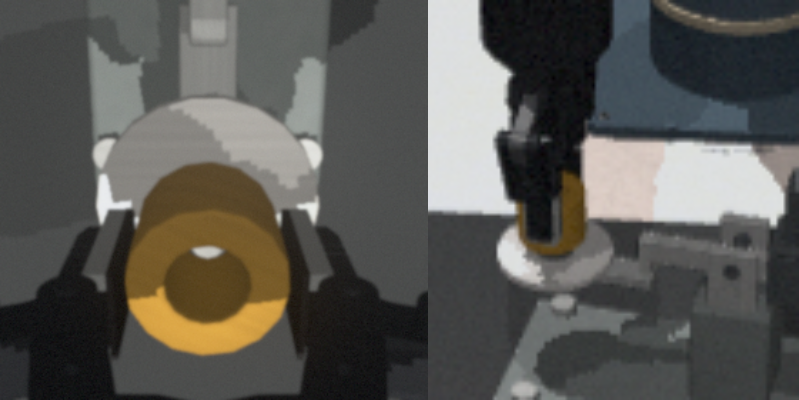

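The bush is over the spigot and resting on the flange. I tilt the tool by 4° to match the lower stop while pressing.

Emit:
{"method": "step_arm", "body": {
  "deltas": [
    {"tx":0,"ty":0,"tz":0.05,"ax":0,"ay":0.2,"az":0,"fingers":35},
    {"tx":0,"ty":0,"tz":0.05,"ax":0,"ay":0.2,"az":0,"fingers":35},
    {"tx":0,"ty":0,"tz":0.05,"ax":0,"ay":0.2,"az":0,"fingers":35},
    {"tx":0,"ty":0,"tz":0.05,"ax":0,"ay":0.2,"az":0,"fingers":35},
    {"tx":0,"ty":0,"tz":0,"ax":0,"ay":0,"az":0,"fingers":35}
  ]
}}

```text
time: 6.45
ee_pos: [473.0, -93.8, 196.1]
tool_rot: [3.142, -0.071, 1.408]
force: [1.1, -0.3, 0.3]
opening: 41.0
finger_force: 52.3
```

Emit:
{"method": "step_arm", "body": {
  "deltas": [
    {"tx":0,"ty":0,"tz":0.02,"ax":0,"ay":0,"az":0,"fingers":35},
    {"tx":0,"ty":0,"tz":0,"ax":0,"ay":0,"az":0,"fingers":35},
    {"tx":0,"ty":0,"tz":0,"ax":0,"ay":0,"az":0,"fingers":35}
  ]
}}

```text
time: 6.75
ee_pos: [473.1, -93.4, 195.5]
tool_rot: [3.141, -0.069, 1.41]
force: [0.7, -2.6, 0.8]
opening: 40.3
finger_force: 52.3
```

Emit:
{"method": "step_arm", "body": {
  "deltas": [
    {"tx":0,"ty":0,"tz":0.02,"ax":0,"ay":0,"az":0,"fingers":35},
    {"tx":0,"ty":0,"tz":0,"ax":0,"ay":0,"az":0,"fingers":35},
    {"tx":0,"ty":0,"tz":0.02,"ax":0,"ay":0,"az":0,"fingers":35},
    {"tx":0,"ty":0,"tz":0,"ax":0,"ay":0,"az":0,"fingers":35},
    {"tx":0,"ty":0,"tz":0,"ax":0,"ay":0,"az":0,"fingers":35}
  ]
}}

```text
time: 7.25
ee_pos: [473.0, -92.9, 193.3]
tool_rot: [3.142, -0.07, 1.41]
force: [0.3, -3.5, 1.1]
opening: 40.3
finger_force: 52.4
```

Emit:
{"method": "step_arm", "body": {
  "deltas": [
    {"tx":0,"ty":0,"tz":0.02,"ax":0,"ay":0,"az":0,"fingers":35},
    {"tx":0,"ty":0,"tz":0,"ax":0,"ay":0,"az":0,"fingers":35},
    {"tx":0,"ty":0,"tz":0.02,"ax":0,"ay":0,"az":0,"fingers":35},
    {"tx":0,"ty":0,"tz":0,"ax":0,"ay":0,"az":0,"fingers":35},
    {"tx":0,"ty":0,"tz":0,"ax":0,"ay":0,"az":0,"fingers":35}
  ]
}}

```text
time: 7.75
ee_pos: [473.0, -92.8, 191.3]
tool_rot: [-3.142, -0.07, 1.41]
force: [0.5, -2.3, 1.2]
opening: 40.7
finger_force: 52.4
```

Emit:
{"method": "step_arm", "body": {
  "deltas": [
    {"tx":0,"ty":0,"tz":0.02,"ax":0,"ay":0,"az":0,"fingers":35},
    {"tx":0,"ty":0,"tz":0,"ax":0,"ay":0,"az":0,"fingers":35},
    {"tx":0,"ty":0,"tz":0.02,"ax":0,"ay":0,"az":0,"fingers":35},
    {"tx":0,"ty":0,"tz":0,"ax":0,"ay":0,"az":0,"fingers":35},
    {"tx":0,"ty":0,"tz":0,"ax":0,"ay":0,"az":0,"fingers":35}
  ]
}}

```text
time: 8.25
ee_pos: [473.1, -92.6, 189.3]
tool_rot: [-3.142, -0.07, 1.41]
force: [0.9, -2.1, 1.4]
opening: 40.3
finger_force: 52.4
```

Emit:
{"method": "step_arm", "body": {
  "deltas": [
    {"tx":0,"ty":0,"tz":0.02,"ax":0,"ay":0,"az":0,"fingers":35},
    {"tx":0,"ty":0,"tz":0,"ax":0,"ay":0,"az":0,"fingers":35},
    {"tx":0,"ty":0,"tz":0,"ax":0,"ay":0,"az":0,"fingers":35}
  ]
}}

```text
time: 8.55
ee_pos: [473.1, -92.6, 188.3]
tool_rot: [3.142, -0.07, 1.41]
force: [1.3, -1.7, 1.4]
opening: 40.4
finger_force: 52.4
```

Emit:
{"method": "step_arm", "body": {
  "deltas": [
    {"tx":0,"ty":0,"tz":0.02,"ax":0,"ay":0,"az":0,"fingers":35},
    {"tx":0,"ty":0,"tz":0,"ax":0,"ay":0,"az":0,"fingers":35},
    {"tx":0,"ty":0,"tz":0,"ax":0,"ay":0,"az":0,"fingers":35}
  ]
}}

```text
time: 8.85
ee_pos: [473.1, -92.5, 187.3]
tool_rot: [3.142, -0.07, 1.41]
force: [0.3, -2.6, 2.2]
opening: 40.4
finger_force: 52.4
```

Emit:
{"method": "step_arm", "body": {
  "deltas": [
    {"tx":0,"ty":0,"tz":0.012,"ax":0,"ay":0,"az":0,"fingers":35},
    {"tx":0,"ty":0,"tz":0,"ax":0,"ay":0,"az":0,"fingers":35},
    {"tx":0,"ty":0,"tz":0,"ax":0,"ay":0,"az":0,"fingers":35}
  ]
}}

```text
time: 9.15
ee_pos: [473.1, -92.5, 186.7]
tool_rot: [3.142, -0.07, 1.41]
force: [0.7, -2.0, 1.5]
opening: 40.2
finger_force: 52.4
```

Emit:
{"method": "step_arm", "body": {
  "deltas": [
    {"tx":0,"ty":0,"tz":0.012,"ax":0,"ay":0,"az":0,"fingers":35},
    {"tx":0,"ty":0,"tz":0,"ax":0,"ay":0,"az":0,"fingers":35},
    {"tx":0,"ty":0,"tz":0,"ax":0,"ay":0,"az":0,"fingers":35}
  ]
}}

```text
time: 9.45
ee_pos: [473.1, -92.4, 186.1]
tool_rot: [3.142, -0.07, 1.41]
force: [1.1, -1.3, 1.7]
opening: 40.8
finger_force: 52.4
```

Emit:
{"method": "step_arm", "body": {
  "deltas": [
    {"tx":0,"ty":0,"tz":0.012,"ax":0,"ay":0,"az":0,"fingers":35},
    {"tx":0,"ty":0,"tz":0,"ax":0,"ay":0,"az":0,"fingers":35},
    {"tx":0,"ty":0,"tz":0,"ax":0,"ay":0,"az":0,"fingers":35}
  ]
}}

```text
time: 9.75
ee_pos: [473.1, -92.4, 185.5]
tool_rot: [3.142, -0.07, 1.41]
force: [1.3, -0.9, 1.0]
opening: 40.4
finger_force: 52.4
```

Emit:
{"method": "step_arm", "body": {
  "deltas": [
    {"tx":0,"ty":0,"tz":0.01,"ax":0,"ay":0,"az":0,"fingers":35},
    {"tx":0,"ty":0,"tz":0,"ax":0,"ay":0,"az":0,"fingers":35},
    {"tx":0,"ty":0,"tz":0,"ax":0,"ay":0,"az":0,"fingers":35}
  ]
}}

```text
time: 10.05
ee_pos: [473.1, -92.3, 185.1]
tool_rot: [3.141, -0.07, 1.41]
force: [1.1, -0.3, 2.9]
opening: 40.3
finger_force: 52.5
```

Emit:
{"method": "step_arm", "body": {
  "deltas": [
    {"tx":0,"ty":0,"tz":0.008,"ax":0,"ay":0,"az":0,"fingers":35},
    {"tx":0,"ty":0,"tz":0,"ax":0,"ay":0,"az":0,"fingers":35},
    {"tx":0,"ty":0,"tz":0,"ax":0,"ay":0,"az":0,"fingers":35}
  ]
}}

```text
time: 10.35
ee_pos: [473.1, -92.3, 184.7]
tool_rot: [3.142, -0.07, 1.41]
force: [0.3, -0.4, 3.5]
opening: 40.7
finger_force: 52.6
```

Emit:
{"method": "step_arm", "body": {
  "deltas": [
    {"tx":0,"ty":0,"tz":0.006,"ax":0,"ay":0,"az":0,"fingers":35},
    {"tx":0,"ty":0,"tz":0,"ax":0,"ay":0,"az":0,"fingers":35},
    {"tx":0,"ty":0,"tz":0,"ax":0,"ay":0,"az":0,"fingers":35}
  ]
}}

```text
time: 10.65
ee_pos: [473.2, -92.2, 184.4]
tool_rot: [3.141, -0.07, 1.41]
force: [1.3, 0.4, 4.3]
opening: 40.1
finger_force: 52.6
```

Emit:
{"method": "step_arm", "body": {
  "deltas": [
    {"tx":0,"ty":0,"tz":0.006,"ax":0,"ay":0,"az":0,"fingers":35},
    {"tx":0,"ty":0,"tz":0,"ax":0,"ay":0,"az":0,"fingers":35},
    {"tx":0,"ty":0,"tz":0,"ax":0,"ay":0,"az":0,"fingers":35}
  ]
}}

```text
time: 10.95
ee_pos: [473.2, -92.2, 184.1]
tool_rot: [3.141, -0.07, 1.41]
force: [1.2, 0.9, 4.8]
opening: 40.3
finger_force: 52.6
```

Emit:
{"method": "step_arm", "body": {
  "deltas": [
    {"tx":0,"ty":0,"tz":0.006,"ax":0,"ay":0,"az":0,"fingers":35},
    {"tx":0,"ty":0,"tz":0,"ax":0,"ay":0,"az":0,"fingers":35},
    {"tx":0,"ty":0,"tz":0,"ax":0,"ay":0,"az":0,"fingers":35}
  ]
}}

```text
time: 11.25
ee_pos: [473.2, -92.2, 183.8]
tool_rot: [3.141, -0.07, 1.41]
force: [1.4, 1.6, 5.4]
opening: 40.5
finger_force: 52.7
```

Emit:
{"method": "step_arm", "body": {
  "deltas": [
    {"tx":0,"ty":0,"tz":0.007,"ax":0,"ay":0,"az":0,"fingers":35},
    {"tx":0,"ty":0,"tz":0,"ax":0,"ay":0,"az":0,"fingers":35},
    {"tx":0,"ty":0,"tz":0,"ax":0,"ay":0,"az":0,"fingers":35}
  ]
}}

```text
time: 11.55
ee_pos: [473.2, -92.1, 183.5]
tool_rot: [3.141, -0.07, 1.41]
force: [-0.1, 1.6, 5.8]
opening: 40.2
finger_force: 52.7
```

Emit:
{"method": "step_arm", "body": {
  "deltas": [
    {"tx":0,"ty":0,"tz":-0.02,"ax":0,"ay":0,"az":0,"fingers":35},
    {"tx":0,"ty":0,"tz":0,"ax":0,"ay":0,"az":0,"fingers":44},
    {"tx":0,"ty":0,"tz":0,"ax":0,"ay":0,"az":0,"fingers":50},
    {"tx":0,"ty":0,"tz":0,"ax":0,"ay":0,"az":0,"fingers":60},
    {"tx":0,"ty":0,"tz":0,"ax":0,"ay":0,"az":0,"fingers":70}
  ]
}}

```text
time: 12.05
ee_pos: [472.8, -92.4, 184.2]
tool_rot: [-3.141, -0.07, 1.41]
force: [0.3, 0.3, -0.6]
opening: 69.9
finger_force: 0.0
```

Emit:
{"method": "step_arm", "body": {
  "deltas": [
    {"tx":0,"ty":0,"tz":-0.2,"ax":0,"ay":0,"az":0,"fingers":75},
    {"tx":0,"ty":0,"tz":-0.5,"ax":0,"ay":-0.4,"az":0,"fingers":80},
    {"tx":-0.4,"ty":0,"tz":-0.7,"ax":0,"ay":-0.4,"az":0,"fingers":80},
    {"tx":-0.4,"ty":0,"tz":-0.7,"ax":0,"ay":0,"az":0,"fingers":80},
    {"tx":0,"ty":0,"tz":0,"ax":0,"ay":0,"az":0,"fingers":80}
  ]
}}

```text
time: 12.55
ee_pos: [467.6, -137.9, 293.2]
tool_rot: [3.134, 0.002, 1.407]
force: [-0.0, -1.0, -0.8]
opening: 80.4
finger_force: 0.0
```

Emit:
{"method": "step_arm", "body": {
  "deltas": [
    {"tx":0,"ty":0,"tz":0,"ax":0,"ay":0,"az":0,"fingers":80},
    {"tx":0,"ty":0,"tz":0,"ax":0,"ay":0,"az":0,"fingers":80},
    {"tx":0,"ty":0,"tz":0,"ax":0,"ay":0,"az":0,"fingers":80},
    {"tx":0,"ty":0,"tz":0,"ax":0,"ay":0,"az":0,"fingers":80},
    {"tx":0,"ty":0,"tz":0,"ax":0,"ay":0,"az":0,"fingers":80}
  ]
}}

```text
time: 13.05
ee_pos: [466.0, -135.1, 288.0]
tool_rot: [-3.14, -0.0, 1.411]
force: [0.4, 0.2, -0.3]
opening: 80.4
finger_force: 0.0
```

Run:
```python
from h import *
C,im=snap("wrist","pics/w6.png"); o=observe(); print(o["ee_pos"],o["tool_rot"],o["time"],o["force"])
S,s=snap("scene","pics/s6.png"); T,t=snap("top","pics/t6.png")
a=cv2.resize(cv2.cvtColor(im,4),(400,300));b=cv2.resize(cv2.cvtColor(s[160:250,290:410],4),(400,300),interpolation=2)
c=cv2.resize(cv2.cvtColor(s[160:250,380:500],4),(400,300),interpolation=2)
d=cv2.resize(cv2.cvtColor(t[240:315,240:340],4),(400,300),interpolation=2)
cv2.imwrite("pics/c6.png",np.vstack([np.hstack([a,b]),np.hstack([d,c])]))
```

```text
[ 466.02818449 -135.17167058  288.1718967 ] [-3.14077517e+00 -2.71388769e-04  1.41044975e+00] 13.1 [ 0.41093787  0.13289674 -0.46422799]
```

View pics/c6.png

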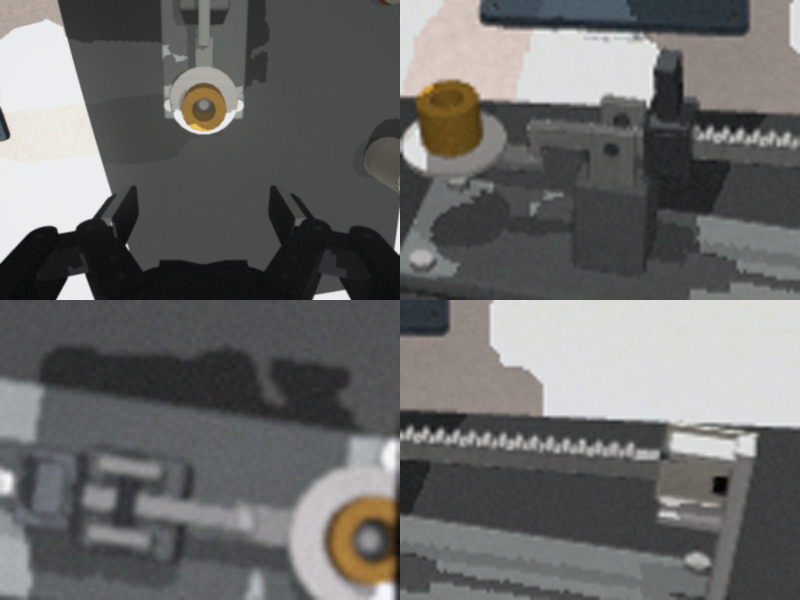

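The bush sits on the pan with the beam tipped fully down. Next, the poise position and a reference for the beam angle from the scene pictures: θ = −0.07 at the start, +0.07 now.

```bash
cat >> h.py <<'E'
def rib(im,cols=(425,456)):
    "mean bright-rib row in scene picture (BGR), per-column brightest ridge, rows 190..232"
    g=cv2.cvtColor(im,6).astype(float); v=g[192:232,cols[0]:cols[1]]
    bg=np.median(v); w=np.clip(v-150,0,None); r=np.arange(192,232)[:,None]
    return (w*r).sum()/w.sum(), w.sum(), np.percentile(v,[10,50,90,99])
def bushc(im):
    h=cv2.cvtColor(im,cv2.COLOR_BGR2HSV); m=cv2.inRange(h,(10,90,40),(35,255,255)); w=np.zeros_like(m); w[165:225,285:325]=255
    M=cv2.moments(m&w,True); return M['m10']/M['m00'],M['m01']/M['m00'],M['m00']
E
python3 - <<'E'
from h import *
S=cam("scene")
for f in("scene0","s4","s6"):
    im=cv2.imread(f"pics/{f}.png"); print(f,rib(im))
print(bushc(cv2.imread("pics/s6.png")))
piv=np.array([491.5,18.6,185.]); d=np.array([.16,.987,0]); n=np.cross(d,[0,0,1])
def plane(u,v):
    o,r=ray(S,u,v); p=o+r*((piv-o)@n)/(r@n); return (p-piv)@d,p[2]-185,p.round(1)
for l,p in(("fin0",(374.7,178.8)),("fin6",(370.7,177)),("ribend0",(446.8,216)),("ribend6",(449,204))): print(l,plane(*p))
for y in(35,45,55):
  for th in(-.07,.07):
    a=y*np.cos(th)-56*np.sin(th); b=y*np.sin(th)+56*np.cos(th); print(y,th,proj(S,piv+a*d+[0,0,b]).round(1))
def bm(y,z,th): return piv+(y*np.cos(th)-z*np.sin(th))*d+[0,0,y*np.sin(th)+z*np.cos(th)]
for th in(-.07,0,.07): print(th,"bush",proj(S,bm(-115,-6,th)),"rib195",proj(S,bm(195,0,th)))
# top-view dark poise
t=cv2.imread("pics/t6.png"); T=cam("top"); 
for y in(35,45,55): print(y,proj(T,bm(y,56,.07)).round(1))
g=cv2.cvtColor(t,6)[270:302,235:275]; print(g[::2,::1][:, ::2])
E
```

```text
scene0 (np.float64(195.2023746701847), np.float64(7580.0), array([ 59. ,  62. , 166.1, 218. ]))
s4 (np.float64(195.8173617619494), np.float64(8536.0), array([ 61.,  65., 173., 223.]))
s6 (np.float64(194.62222749377298), np.float64(8431.0), array([ 61.,  64., 173., 222.]))
(304.3083109919571, 195.01340482573727, 373.0)
fin0 (np.float64(42.723200492141515), np.float64(55.55383397383571), array([498.3,  60.8, 240.6]))
fin6 (np.float64(34.06756893461301), np.float64(58.72229416291225), array([497. ,  52.2, 243.7]))
ribend0 (np.float64(201.4955317406335), np.float64(-14.468774192286673), array([523.7, 217.5, 170.5]))
ribend6 (np.float64(202.06084172810444), np.float64(17.91587428864966), array([523.8, 218.1, 202.9]))
35 -0.07 [[372.8 179.4]]
35 0.07 [[369.2 177. ]]
45 -0.07 [[377.5 180.3]]
45 0.07 [[373.9 177.3]]
55 -0.07 [[382.2 181.2]]
55 0.07 [[378.7 177.7]]
-0.07 bush [[303.07921811 188.85451729]] rib195 [[443.5274026  215.20498542]]
0 bush [[303.25764959 191.79629057]] rib195 [[444.53565333 210.21421775]]
0.07 bush [[303.67806938 194.74022542]] rib195 [[445.09949607 205.08559431]]
35
[... 715 characters left out ...]
  70  67
   68  79]
 [228 206 223 236 144  65  57 103 110 116 103  81  59  93 109  92  84  65
   53  50]
 [112 156 186 172 124  64  61 109 113 114  95  81  59 120 143 145 144  77
   52  60]
 [110  89 100  92  88  73  68 107 115 118  96  84  64 136 144 148 147  72
   61  79]
 [145 129 127 102  84 103  81 104 107 113  87  87  58  79 101 115 101  56
   55  87]
 [148 143 146 141 105 109 112  99  88  88  93  63  58  78  90  72  72  52
   56  62]
 [144 143 147 144 131 110  77  86  86  93  94  63  64  90 121 113 100  72
   67  65]
 [152 158 149 158 142 135  71  69  68  71  70  65  64 102 148 149 148 139
  135 136]
 [171 171 169 169 167 159  95  72  71  68  73  66  71 101 101 103 114 128
  135 141]]
```

Emit:
{"method": "step_arm", "body": {
  "deltas": [
    {"tx":0.6,"ty":0,"tz":-0.24,"ax":0,"ay":0,"az":0,"fingers":80},
    {"tx":0.8,"ty":0,"tz":0,"ax":0,"ay":0,"az":0,"fingers":60},
    {"tx":0.8,"ty":0,"tz":0,"ax":0,"ay":0,"az":0,"fingers":40},
    {"tx":0.8,"ty":0,"tz":0,"ax":0,"ay":0,"az":0,"fingers":30},
    {"tx":0.77,"ty":0.017,"tz":0,"ax":0,"ay":0,"az":0,"fingers":30}
  ]
}}

```text
time: 13.7
ee_pos: [497.1, 52.2, 300.7]
tool_rot: [3.141, -0.0, 1.41]
force: [0.3, -0.7, -0.2]
opening: 30.0
finger_force: 0.0
```

Emit:
{"method": "step_arm", "body": {
  "deltas": [
    {"tx":0,"ty":0,"tz":0,"ax":0,"ay":0,"az":1,"fingers":30},
    {"tx":0,"ty":0,"tz":0,"ax":0,"ay":0,"az":1,"fingers":30},
    {"tx":0,"ty":0,"tz":0,"ax":0,"ay":0,"az":1,"fingers":30},
    {"tx":0,"ty":0,"tz":0,"ax":0,"ay":0,"az":1,"fingers":30},
    {"tx":0,"ty":0,"tz":0,"ax":0,"ay":0,"az":1,"fingers":30}
  ]
}}

```text
time: 14.2
ee_pos: [497.1, 50.6, 300.5]
tool_rot: [-3.141, 0.0, 0.97]
force: [0.5, 0.3, 0.6]
opening: 29.9
finger_force: 0.0
```

Emit:
{"method": "step_arm", "body": {
  "deltas": [
    {"tx":0,"ty":0,"tz":0,"ax":0,"ay":0,"az":1,"fingers":30},
    {"tx":0,"ty":0,"tz":0,"ax":0,"ay":0,"az":1,"fingers":30},
    {"tx":0,"ty":0,"tz":0,"ax":0,"ay":0,"az":1,"fingers":30},
    {"tx":0,"ty":0,"tz":0,"ax":0,"ay":0,"az":1,"fingers":30},
    {"tx":0,"ty":0,"tz":0,"ax":0,"ay":0,"az":1,"fingers":30}
  ]
}}

```text
time: 14.7
ee_pos: [497.1, 50.5, 300.5]
tool_rot: [-3.142, 0.0, 0.534]
force: [0.6, -0.7, 0.9]
opening: 29.8
finger_force: 0.0
```

Emit:
{"method": "step_arm", "body": {
  "deltas": [
    {"tx":0,"ty":0,"tz":0,"ax":0,"ay":0,"az":1,"fingers":30},
    {"tx":0,"ty":0,"tz":0,"ax":0,"ay":0,"az":1,"fingers":30},
    {"tx":0,"ty":0,"tz":0,"ax":0,"ay":0,"az":1,"fingers":30},
    {"tx":0,"ty":0,"tz":0,"ax":0,"ay":0,"az":1,"fingers":30},
    {"tx":0,"ty":0,"tz":0,"ax":0,"ay":0,"az":1,"fingers":30}
  ]
}}

```text
time: 15.2
ee_pos: [497.1, 50.6, 300.5]
tool_rot: [-3.142, 0.0, 0.098]
force: [0.2, 0.3, -0.2]
opening: 29.6
finger_force: 0.0
```

Emit:
{"method": "step_arm", "body": {
  "deltas": [
    {"tx":0,"ty":0,"tz":0,"ax":0,"ay":0,"az":1,"fingers":30},
    {"tx":0,"ty":0,"tz":0,"ax":0,"ay":0,"az":1,"fingers":30},
    {"tx":0,"ty":0,"tz":0,"ax":0,"ay":0,"az":1,"fingers":30},
    {"tx":0,"ty":0,"tz":0,"ax":0,"ay":0,"az":0,"fingers":30},
    {"tx":0,"ty":0,"tz":0,"ax":0,"ay":0,"az":0,"fingers":30}
  ]
}}

```text
time: 15.7
ee_pos: [497.1, 50.6, 300.5]
tool_rot: [3.142, 0.0, -0.158]
force: [-0.6, 0.6, 0.1]
opening: 30.0
finger_force: 0.0
```

Run:
```python
from h import *
C,im=snap("wrist","pics/w7.png"); o=observe(); print(o["ee_pos"],o["tool_rot"],o["time"],o["force"],o["q"].round(2))
piv=np.array([491.5,18.6,185.]); d=np.array([.16,.987,0]); n=np.cross(d,[0,0,1])
def bm(y,z,th): return piv+(y*np.cos(th)-z*np.sin(th))*d+[0,0,y*np.sin(th)+z*np.cos(th)]
for y in(35,45): print(proj(C,[bm(y,56,.07)-7*d,bm(y,56,.07)+7*d,bm(y,56,.07)-12*n,bm(y,56,.07)+12*n,bm(y,16,.07)]).round(0).tolist())
u,v=proj(C,bm(38,56,.07))[0].astype(int); g=cv2.cvtColor(im,7); print(u,v)
u0=max(u-90,0);v0=max(v-60,0); print(u0,v0); print(g[v0:v0+120:8,u0:u0+180:6])
```

```text
[497.12257034  50.5953006  300.55149089] [-3.14158593e+00  5.76297393e-05 -1.58207310e-01] 15.75 [-0.23722754  0.59411742 -0.64142647] [-0.06  0.27 -0.18  1.81  0.06  1.06 -1.99]
[[343.0, 272.0], [315.0, 272.0], [329.0, 294.0], [329.0, 249.0], [324.0, 246.0]]
[[323.0, 272.0], [295.0, 272.0], [309.0, 295.0], [309.0, 249.0], [307.0, 246.0]]
323 271
233 211
[[ 97  99  96 151 156 155 128  96  95  97  95  51  50  49  53  51  50  51
   58 159  98 175 177 175 175 167 170 167 156 153]
 [ 77 127 135 137 137 136 136 135 136 135 132  63  66  67  88  85  67  66
   71  80 126 213 211 211 210 212 208 215 171 142]
 [ 80  85  82  82  84  83  79  83  81  79  84  66  71  69  67  68  65  67
   71  75  86  90  87  88 107  90 101 107 111 112]
 [119 132 127 103 128 133 120 115 126 129 118  66  63  49  46  47  50  52
   68 158 216 213 209  89 105 206 218 219 218 219]
 [120 127 126 105 128 130 108 111 127 126 121  66  66  47  50  48  46  50
   57 119 154 160 148  93 106 138 154 169 154 163]
 [ 96 153 151 149 154 131 135 134 132 133 133  57  59  47  61  65  65  65
   57 110  77  79  70  87 102  79  81 135 15
[... 432 characters left out ...]
 68  68  56  54  54  54
   55  72  70  71  67  71  72  72  81  81  81  82]
 [ 50  49  51  57  77  78  78  75  49  41  69  69  69  69  60  82  85  83
   71  71  69  71  36  71  77  76  77  80  80  82]
 [ 49  49  51  48  31  32  78  74  30  35  69  71  69  69  68  69  70  71
   70  67  70  72  33  47  75  75  32  40  80  81]
 [ 45  50  47  28  24  69  71  70  24  29  67  67  65  72  69  69  69  68
   70  70  70  68  27  28  73  75  49  30  28  76]
 [ 47  49  26  26  26  74  74  42  26  27  69  69  69  68  69  67  70  69
   70  72  70  69  32  32  71  75  76  32  31  60]
 [ 48  42  23  20  56  74  72  25  21  30  73  69  68  69  70  70  69  71
   71  69  71  67  28  31  44  72  75  35  30  28]]
```

The poise is in the first notch (fin centre at wrist u≈328), and the open fingers straddle it evenly. Lowering around the fin and pushing outward.

Emit:
{"method": "step_arm", "body": {
  "deltas": [
    {"tx":0,"ty":0,"tz":0.4,"ax":0,"ay":0,"az":0,"fingers":30},
    {"tx":0,"ty":0,"tz":0.4,"ax":0,"ay":0,"az":0,"fingers":30},
    {"tx":0,"ty":0,"tz":0.34,"ax":0,"ay":0,"az":0,"fingers":30},
    {"tx":0,"ty":0,"tz":0,"ax":0,"ay":0,"az":0,"fingers":30},
    {"tx":0,"ty":0,"tz":0,"ax":0,"ay":0,"az":0,"fingers":30}
  ]
}}

```text
time: 16.25
ee_pos: [497.2, 50.5, 243.9]
tool_rot: [-3.142, 0.0, -0.16]
force: [-0.8, 0.1, 0.6]
opening: 29.8
finger_force: 0.0
```

Emit:
{"method": "step_arm", "body": {
  "deltas": [
    {"tx":0,"ty":-0.08,"tz":0,"ax":0,"ay":0,"az":0,"fingers":30},
    {"tx":0,"ty":-0.08,"tz":0,"ax":0,"ay":0,"az":0,"fingers":30},
    {"tx":0,"ty":-0.08,"tz":0,"ax":0,"ay":0,"az":0,"fingers":30},
    {"tx":0,"ty":-0.08,"tz":0,"ax":0,"ay":0,"az":0,"fingers":30},
    {"tx":0,"ty":-0.08,"tz":0,"ax":0,"ay":0,"az":0,"fingers":30}
  ]
}}

```text
time: 16.75
ee_pos: [500.5, 70.1, 244.0]
tool_rot: [3.141, -0.001, -0.161]
force: [1.1, -6.0, -3.2]
opening: 30.4
finger_force: 2.6
```

Emit:
{"method": "step_arm", "body": {
  "deltas": [
    {"tx":0,"ty":-0.08,"tz":-0.006,"ax":0,"ay":0,"az":0,"fingers":30},
    {"tx":0,"ty":-0.08,"tz":-0.006,"ax":0,"ay":0,"az":0,"fingers":30},
    {"tx":0,"ty":-0.08,"tz":-0.006,"ax":0,"ay":0,"az":0,"fingers":30},
    {"tx":0,"ty":-0.08,"tz":-0.006,"ax":0,"ay":0,"az":0,"fingers":30},
    {"tx":0,"ty":-0.08,"tz":-0.006,"ax":0,"ay":0,"az":0,"fingers":30}
  ]
}}

```text
time: 17.25
ee_pos: [503.3, 89.9, 244.9]
tool_rot: [3.141, 0.001, -0.161]
force: [1.2, -5.8, -3.6]
opening: 29.8
finger_force: 2.4
```

Emit:
{"method": "step_arm", "body": {
  "deltas": [
    {"tx":0,"ty":-0.08,"tz":-0.006,"ax":0,"ay":0,"az":0,"fingers":30},
    {"tx":0,"ty":-0.08,"tz":-0.006,"ax":0,"ay":0,"az":0,"fingers":30},
    {"tx":0,"ty":-0.08,"tz":-0.006,"ax":0,"ay":0,"az":0,"fingers":30},
    {"tx":0,"ty":-0.08,"tz":-0.006,"ax":0,"ay":0,"az":0,"fingers":30},
    {"tx":0,"ty":-0.08,"tz":-0.006,"ax":0,"ay":0,"az":0,"fingers":30}
  ]
}}

```text
time: 17.75
ee_pos: [506.6, 109.8, 246.5]
tool_rot: [3.141, 0.0, -0.161]
force: [1.0, -4.6, -2.0]
opening: 30.2
finger_force: 2.2
```

Emit:
{"method": "step_arm", "body": {
  "deltas": [
    {"tx":0,"ty":-0.08,"tz":-0.004,"ax":0,"ay":0,"az":0,"fingers":30},
    {"tx":0,"ty":-0.08,"tz":-0.004,"ax":0,"ay":0,"az":0,"fingers":30},
    {"tx":0,"ty":-0.08,"tz":-0.004,"ax":0,"ay":0,"az":0,"fingers":30},
    {"tx":0,"ty":-0.08,"tz":-0.004,"ax":0,"ay":0,"az":0,"fingers":30},
    {"tx":0,"ty":-0.08,"tz":-0.004,"ax":0,"ay":0,"az":0,"fingers":30}
  ]
}}

```text
time: 18.25
ee_pos: [509.9, 129.6, 247.5]
tool_rot: [3.141, 0.0, -0.161]
force: [-0.4, -6.5, -3.1]
opening: 29.9
finger_force: 2.2
```

Emit:
{"method": "step_arm", "body": {
  "deltas": [
    {"tx":0,"ty":-0.08,"tz":-0.004,"ax":0,"ay":0,"az":0,"fingers":30},
    {"tx":0,"ty":-0.08,"tz":-0.004,"ax":0,"ay":0,"az":0,"fingers":30},
    {"tx":0,"ty":-0.08,"tz":-0.004,"ax":0,"ay":0,"az":0,"fingers":30},
    {"tx":0,"ty":-0.08,"tz":-0.004,"ax":0,"ay":0,"az":0,"fingers":30},
    {"tx":0,"ty":-0.08,"tz":0,"ax":0,"ay":0,"az":0,"fingers":30}
  ]
}}

```text
time: 18.75
ee_pos: [513.1, 149.4, 248.3]
tool_rot: [3.141, 0.0, -0.161]
force: [0.1, -5.1, -2.3]
opening: 30.1
finger_force: 2.2
```

Emit:
{"method": "step_arm", "body": {
  "deltas": [
    {"tx":0,"ty":0.1,"tz":0,"ax":0,"ay":0,"az":0,"fingers":36},
    {"tx":0,"ty":0.06,"tz":0,"ax":0,"ay":0,"az":0,"fingers":40},
    {"tx":0,"ty":0,"tz":-0.4,"ax":0,"ay":0,"az":0,"fingers":40},
    {"tx":0,"ty":0,"tz":-0.5,"ax":0,"ay":0,"az":0,"fingers":40},
    {"tx":0,"ty":0,"tz":0,"ax":0,"ay":0,"az":0,"fingers":30}
  ]
}}

```text
time: 19.25
ee_pos: [513.3, 141.8, 296.5]
tool_rot: [-3.139, -0.005, -0.161]
force: [0.2, -0.2, 0.3]
opening: 29.8
finger_force: 0.0
```

Emit:
{"method": "step_arm", "body": {
  "deltas": [
    {"tx":0,"ty":0,"tz":0,"ax":0,"ay":0,"az":0,"fingers":30},
    {"tx":0,"ty":0,"tz":0,"ax":0,"ay":0,"az":0,"fingers":30},
    {"tx":0,"ty":0,"tz":0,"ax":0,"ay":0,"az":0,"fingers":30},
    {"tx":0,"ty":0,"tz":0,"ax":0,"ay":0,"az":0,"fingers":30},
    {"tx":0,"ty":0,"tz":0,"ax":0,"ay":0,"az":0,"fingers":30}
  ]
}}

```text
time: 19.75
ee_pos: [511.7, 141.3, 293.0]
tool_rot: [3.141, 0.001, -0.161]
force: [-0.8, 0.3, 0.2]
opening: 30.2
finger_force: 0.0
```

```bash
cat >> h.py <<'E'
def ribs(im):
    g=cv2.cvtColor(im,6).astype(float); out=[]
    for c in range(436,452):
        v=g[201:222,c]; w=np.clip(v-110,0,None); out.append((w*np.arange(201,222)).sum()/max(w.sum(),1))
    return np.median(out).round(2)
E
python3 - <<'E'
from h import *
C,im=snap("wrist","pics/w8.png"); o=observe(); print(o["ee_pos"],o["tool_rot"],o["time"],o["force"])
snap("scene","pics/s8.png"); 
for f in("scene0","s4","s6","s8"): 
    i=cv2.imread(f"pics/{f}.png"); print(f,ribs(i),bushc(i) if f[1]!='c' and f!='s4' else '')
g=cv2.cvtColor(im,7); print(g[240:300:6,240:420:5])
E
```

```text
[511.77733946 141.31513977 293.08382657] [ 3.14144046e+00  4.91175036e-04 -1.60781239e-01] 19.8 [-1.07108092  0.89331903 -0.07071768]
scene0 216.29 
s4 216.31 
s6 204.79 (304.3083109919571, 195.01340482573727, 373.0)
s8 0.0 (304.27762803234504, 194.08355795148248, 371.0)
[[123 129 105 124 118 124 117 117 124 100 125  68  66  68  46  48  48  46
   49  53  69  65 122 172 149 219 205 178 200 186 203 175 203 212 145 214]
 [124 127 104 126 114 126 121 116 131 102 125  68  67  65  45  44  48  45
   45  50  58  61 101 183 141 216 198 168 207 182 195 182 193 207 158 211]
 [113 128 111 100 108 127 121 122 130 110 128  62  56  53  43  44  49  47
   46  47  53  57 164 132 126 181 134 130 179 137 134 160 147 153 145 168]
 [ 80  80  79  80  67 108 112 114 113 116 113  69  58  52  41  52  50  50
   52  54  50  54 121 123 119 118 121 123 121 120 123 126 134 142 144 145]
 [ 54  49  51  51  53  51  68  78  78  76  66  54  52  54  44  52  55  60
   57  54  58  74  69  70  73  71  71  73  79  77  78  77  82  82  85  82]
 [ 51  51  52  53  51  51  54  77  73  69  70  64  57  63  47  52  56  52
   55  52  59  83  69  71  71  70  70  71  70  79  79  81  78  82  80  82]
 [ 53  50  51  51  51  51  43  50  70  66  69  64  90  88  52  54  55  53
   52  54  59  83  70  70  69  68  70  69  70  75  80  80  81  78  81  80]
 [ 47  51  46  50  52  49  43  45  56  70  67  65  74  71  54  53  53  52
   54  52  52  71  71  68  69  69  70  70  74  72  74  78  77  78  78  82]
 [ 50  51  49  51  55  50  77  77  73  17  71  68  68  68  56  49  51  53
   52  50  49  69  68  69  68  35  68  77  77  68  71  79  79  77  81  81]
 [ 48  53  51  49  47  53  76  74  51  24  62  65  67  67  57  49  51  52
   51  54  55  68  67  67  69  29  48  71  73  71  69  69  78  76  80  78]]
```

The bush centroid has moved 0.9 px, so the beam is off its stop with the poise near notch 125. Pushing two notches further.

Emit:
{"method": "step_arm", "body": {
  "deltas": [
    {"tx":0,"ty":0,"tz":0.3,"ax":0,"ay":0,"az":0,"fingers":30},
    {"tx":0,"ty":0,"tz":0.4,"ax":0,"ay":0,"az":0,"fingers":30},
    {"tx":0,"ty":0,"tz":0.22,"ax":0,"ay":0,"az":0,"fingers":30},
    {"tx":0,"ty":0,"tz":0,"ax":0,"ay":0,"az":0,"fingers":30},
    {"tx":0,"ty":-0.08,"tz":0,"ax":0,"ay":0,"az":0,"fingers":30}
  ]
}}

```text
time: 20.35
ee_pos: [512.7, 145.0, 247.7]
tool_rot: [3.141, 0.0, -0.162]
force: [0.6, 0.5, 0.1]
opening: 30.0
finger_force: 0.0
```

Emit:
{"method": "step_arm", "body": {
  "deltas": [
    {"tx":0,"ty":-0.08,"tz":0,"ax":0,"ay":0,"az":0,"fingers":30},
    {"tx":0,"ty":-0.08,"tz":0,"ax":0,"ay":0,"az":0,"fingers":30},
    {"tx":0,"ty":-0.08,"tz":0,"ax":0,"ay":0,"az":0,"fingers":30},
    {"tx":0,"ty":-0.08,"tz":0,"ax":0,"ay":0,"az":0,"fingers":30},
    {"tx":0,"ty":-0.08,"tz":0,"ax":0,"ay":0,"az":0,"fingers":30}
  ]
}}

```text
time: 20.85
ee_pos: [515.9, 165.1, 247.4]
tool_rot: [3.141, -0.0, -0.161]
force: [0.8, -1.7, -1.0]
opening: 30.1
finger_force: 0.7
```

Emit:
{"method": "step_arm", "body": {
  "deltas": [
    {"tx":0,"ty":-0.07,"tz":0,"ax":0,"ay":0,"az":0,"fingers":30},
    {"tx":0,"ty":0,"tz":0,"ax":0,"ay":0,"az":0,"fingers":30}
  ]
}}

```text
time: 21.05
ee_pos: [516.2, 169.3, 247.4]
tool_rot: [-3.141, 0.0, -0.16]
force: [-0.8, 0.8, 1.1]
opening: 29.9
finger_force: 0.0
```

Emit:
{"method": "step_arm", "body": {
  "deltas": [
    {"tx":0,"ty":0.1,"tz":0,"ax":0,"ay":0,"az":0,"fingers":34},
    {"tx":0,"ty":0.06,"tz":-0.05,"ax":0,"ay":0,"az":0,"fingers":36},
    {"tx":0,"ty":0,"tz":-0.5,"ax":0,"ay":0,"az":0,"fingers":36},
    {"tx":0,"ty":0,"tz":-0.6,"ax":0,"ay":0,"az":0,"fingers":36},
    {"tx":0,"ty":0.6,"tz":0,"ax":0,"ay":0,"az":0,"fingers":30}
  ]
}}

```text
time: 21.55
ee_pos: [511.7, 134.9, 308.7]
tool_rot: [-3.136, -0.005, -0.156]
force: [0.8, 0.4, -0.1]
opening: 30.2
finger_force: 0.0
```

Emit:
{"method": "step_arm", "body": {
  "deltas": [
    {"tx":0,"ty":0.9,"tz":0,"ax":0,"ay":0,"az":0,"fingers":30},
    {"tx":0,"ty":0.9,"tz":0,"ax":0,"ay":0,"az":0,"fingers":30},
    {"tx":0,"ty":0.9,"tz":0,"ax":0,"ay":0,"az":0,"fingers":30},
    {"tx":0,"ty":0.9,"tz":0,"ax":0,"ay":0,"az":0,"fingers":30},
    {"tx":0,"ty":0.8,"tz":0,"ax":0,"ay":0,"az":0,"fingers":30}
  ]
}}

```text
time: 22.05
ee_pos: [474.1, -88.6, 305.4]
tool_rot: [3.142, -0.001, -0.162]
force: [0.8, -0.5, -0.5]
opening: 30.0
finger_force: 0.0
```

Emit:
{"method": "step_arm", "body": {
  "deltas": [
    {"tx":0,"ty":0.4,"tz":0,"ax":0,"ay":0,"az":0,"fingers":30},
    {"tx":0,"ty":0,"tz":0,"ax":0,"ay":0,"az":0,"fingers":30},
    {"tx":0,"ty":0,"tz":0,"ax":0,"ay":0,"az":0,"fingers":30},
    {"tx":0,"ty":0,"tz":0,"ax":0,"ay":0,"az":0,"fingers":30}
  ]
}}

```text
time: 22.45
ee_pos: [472.0, -104.7, 305.0]
tool_rot: [-3.141, -0.0, -0.159]
force: [0.2, -0.1, -0.5]
opening: 29.9
finger_force: 0.0
```

Run:
```python
from h import *
o=observe(); print(o["ee_pos"],o["time"])
S,_=snap("scene","pics/s9.png"); snap("top","pics/t9.png")
for f in("scene0","s6","s9"): 
    i=cv2.imread(f"pics/{f}.png"); print(f,ribs(i),bushc(i) if f[1]!='c' else '')
piv=np.array([491.5,18.6,185.]); d=np.array([.16,.987,0])
def bm(y,z,th): return piv+(y*np.cos(th)-z*np.sin(th))*d+[0,0,y*np.sin(th)+z*np.cos(th)]
T=cam("top"); t=cv2.cvtColor(cv2.imread("pics/t9.png"),6)
for y in(125,135,145,155): print(y,proj(T,bm(y,56,0)).round(1),proj(T,bm(y,16,0)).round(1),proj(S,bm(y,56,0)).round(1))
print(t[270:292:2,160:220:2])
```

```text
[ 472.0154448  -104.72140334  305.04138929] 22.45
scene0 216.29 
s6 204.79 (304.3083109919571, 195.01340482573727, 373.0)
s9 210.44 (304.0529100529101, 191.96560846560845, 378.0)
125 [[199.2 278. ]] [[203.2 279.1]] [[413.8 184.1]]
135 [[193.7 277.2]] [[197.8 278.2]] [[418.7 184.7]]
145 [[188.2 276.3]] [[192.5 277.4]] [[423.5 185.4]]
155 [[182.6 275.4]] [[187.2 276.5]] [[428.3 186.1]]
[[185 142 153 160  98 129 126 121 159 133 117  98  90  86  89  88  90 100
   99 103  91  87 140 166 166 169 169 169 166 170]
 [232 230 206 196 187 223 176 151 176 129 121 111  84 105 105 106  70  43
   86 104  87  30 105 172 174 172 171 165 167 163]
 [224 226 225 200 209 229 215 213 203 209 217 159  94 102 104 100  54  37
   79 101  74  29 114 158 155 170 164 163 172 165]
 [150 155 198 196 206 214 196 214 214 218 225 141 103 103 107 104  45  35
   89 109 100 168 114 108 119 119 103 118 132 135]
 [139 142 144 157 169 155 164 194 176 180 233 130 102 103 105  95  38  42
   92 106 151 222 194 203 217 187 185 139 113 139]
 [144 145 142 159 155 154 163 165 164 163 122  89  98 104 110  91  31  50
   94 103 158 225 220 208 203 218 231 211 194 219]
 [137 142 142 147 146 146 141 145 143 149 106  87  94  98 103  78  30  61
  103  97 162 190 186 218 200 203 228 228 214 220]
 [138 139 143 143 145 142 147 139 143 146 147 110  92  93  89  70  58  77
  108  88  43 101 142 156 145 146 194 170 195 217]
 [137 147 145 164 158 151 142 138 142 143 143 131 106 100  93  85  90  91
  108  81  34 100 146 146 144 145 163 162 163 161]
 [144 144 142 169 165 164 167 158 149 164 153 141 147 142 133 129 126 111
  104  83  60 117 140 143 143 142 145 144 143 152]
 [142 144 140 153 166 163 164 166 171 171 172 166 164 150 159 150 148 149
  145 146 140 143 144 142 145 141 146 140 145 149]]
```

The rib line (210.44, midpoint 210.54) and the bush centroid (191.97, target 192.06) both put the beam level. Before handing in, I take one oblique wrist look to check that the bush is home.

Emit:
{"method": "step_arm", "body": {
  "deltas": [
    {"tx":0.7,"ty":-0.11,"tz":-0.1,"ax":0,"ay":0,"az":0,"fingers":30},
    {"tx":0.68,"ty":-0.11,"tz":0,"ax":0,"ay":0,"az":0,"fingers":30},
    {"tx":0,"ty":0,"tz":0,"ax":0,"ay":-1,"az":0,"fingers":30},
    {"tx":0,"ty":0,"tz":0,"ax":0,"ay":-1,"az":0,"fingers":30},
    {"tx":0,"ty":0,"tz":0,"ax":0,"ay":-1,"az":0,"fingers":30}
  ]
}}

```text
time: 23.05
ee_pos: [542.0, -105.0, 310.1]
tool_rot: [-3.141, 0.265, -0.159]
force: [0.4, 0.4, -0.6]
opening: 30.2
finger_force: 0.0
```

Emit:
{"method": "step_arm", "body": {
  "deltas": [
    {"tx":0,"ty":0,"tz":0,"ax":0,"ay":-1,"az":0,"fingers":30},
    {"tx":0,"ty":0,"tz":0,"ax":0,"ay":-1,"az":0,"fingers":30},
    {"tx":0,"ty":0,"tz":0,"ax":0,"ay":0,"az":0,"fingers":30},
    {"tx":0,"ty":0,"tz":0,"ax":0,"ay":0,"az":0,"fingers":30},
    {"tx":0,"ty":0,"tz":0,"ax":0,"ay":0,"az":0,"fingers":30}
  ]
}}

```text
time: 23.55
ee_pos: [541.5, -105.8, 310.4]
tool_rot: [-3.141, 0.434, -0.16]
force: [-0.3, 0.4, 0.4]
opening: 30.1
finger_force: 0.0
```

Run:
```python
from h import *
C,im=snap("wrist","pics/w10.png"); o=observe(); print(o["ee_pos"],o["tool_rot"],o["time"])
print(proj(C,[[473,-94,161],[473,-94,196]]))
i=cv2.cvtColor(im,4); h=cv2.cvtColor(i,cv2.COLOR_BGR2HSV); m=cv2.inRange(h,(10,80,30),(35,255,255))
c=max(cv2.findContours(m,0,2)[0],key=cv2.contourArea); x,y,w,hh=cv2.boundingRect(c); print(x,y,w,hh,cv2.contourArea(c))
g=h[...,2]; u=x+w//2
col=np.median(g[:,u-2:u+3],1); print("below bush",[int(v) for v in col[y+hh-6:y+hh+50:2]])
r=y+hh-6
# pan left/right edges at several rows
for rr in range(y-10,y+hh+30,8):
    s=(h[rr,:,1]<60)&(g[rr]>120); k=np.where(s[u-140:u+140])[0]; print(rr,(k.min()+u-140,k.max()+u-140,len(k)) if len(k) else None)
# predicted silhouette of bush if home at pan z=zb, centre cx,cy
a=np.linspace(0,2*np.pi,90)
for zb in(158,160,162,164):
    b=proj(C,np.c_[473.2+21*np.cos(a),-93.7+21*np.sin(a),0*a+zb]);t=proj(C,np.c_[473.2+21*np.cos(a),-93.7+21*np.sin(a),0*a+zb+35]);p=proj(C,np.c_[473.2+36*np.cos(a),-93.7+36*np.sin(a),0*a+zb])
    print(zb,"bush",t[:,1].min(),b[:,1].max(),t[:,0].min(),t[:,0].max(),"pan",p.min(0),p.max(0))
```

```text
[ 541.39807779 -105.88233756  310.64200087] [-3.1415505   0.43381547 -0.1603984 ] 23.6
[[325.07331648 217.13015789]
 [324.99644403 249.36647201]]
295 198 61 74 3525.5
below bush [188, 188, 150, 105, 193, 225, 224, 225, 226, 226, 227, 227, 226, 226, 225, 226, 226, 227, 226, 225, 226, 227, 226, 224, 223, 224, 225, 226]
188 (np.int64(229), np.int64(358), 127)
196 (np.int64(225), np.int64(365), 141)
204 (np.int64(223), np.int64(369), 101)
212 (np.int64(253), np.int64(371), 59)
220 (np.int64(254), np.int64(371), 59)
228 (np.int64(279), np.int64(368), 32)
236 (np.int64(213), np.int64(363), 59)
244 (np.int64(295), np.int64(295), 1)
252 None
260 (np.int64(438), np.int64(464), 27)
268 (np.int64(366), np.int64(464), 99)
276 (np.int64(293), np.int64(464), 172)
284 (np.int64(229), np.int64(464), 236)
292 (np.int64(185), np.int64(464), 241)
300 (np.int64(185), np.int64(464), 209)
158 bush 223.08627453256287 234.99514960150077 294.24863583376657 354.81677595519494 pan [277.25860791 174.50380106] [372.03023119 248.55565505]
160 bush 225.0594354700146 236.68080474061406 294.0730754404831 354.9772845839107 pan [277.01006248 176.08395099] [372.26729968 250.2516222 ]
162 bush 227.0559593566012 238.38282329971386 293.8956661454086 355.1394756075775 pan [276.75908241 177.68200681] [372.50669746 251.96343111]
164 bush 229.0762423723874 240.10143160396134 293.71638067044177 355.3033736998248 pan [276.50563376 179.29826346] [372.74845714 253.69129144]
```

Run:
```python
from h import *
from scipy.optimize import least_squares
C=cam("wrist"); im=cv2.imread("pics/w10.png"); h=cv2.cvtColor(im,cv2.COLOR_BGR2HSV); g=cv2.cvtColor(im,6).astype(float)
# pan right edge, subpixel-ish: last bright pixel
P=[]
for r in range(186,238,2):
    s=np.where((h[r,:,1]<60)&(h[r,:,2]>120))[0]; s=s[(s>340)&(s<385)]
    if len(s): P.append((s.max()+.5,r))
P=np.array(P)
d=np.array([.16,.987]); a=np.linspace(-np.pi,np.pi,721)
def res(q):
    c=proj(C,np.c_[q[0]+36*np.cos(a),-93.9+36*np.sin(a),0*a+q[1]]) if 0 else proj(C,np.c_[473.2+36*np.cos(a),q[0]+36*np.sin(a),0*a+q[1]])
    return np.array([np.min(np.hypot(*(c-p).T)) for p in P])
f=least_squares(res,[-94,160],diff_step=1e-3); print("pan y,z",f.x,f.fun.mean())
for zb in(f.x[1],f.x[1]+2,f.x[1]+4):
    A=np.c_[473.2+21*np.cos(a),f.x[0]+21*np.sin(a)]
    b=proj(C,np.c_[A,0*a+zb]);t=proj(C,np.c_[A,0*a+zb+35])
    print(zb.round(1),"rows",b[:,1].min().round(1),t[:,1].max().round(1),"cols",t[:,0].min().round(1),t[:,0].max().round(1))
u=325;print("bush rows 198..272; col profile hue/val",[(r,*map(int,h[r,u][[0,1,2]])) for r in list(range(192,204))])
snap("scene","pics/s11.png"); i=cv2.imread("pics/s11.png"); print(ribs(i),bushc(i),observe()["time"])
```

```text
pan y,z [-93.43467144 161.70863498] 0.308815781580731
161.7 rows 194.7 270.5 cols 293.4 354.5
163.7 rows 196.3 272.5 cols 293.2 354.7
165.7 rows 198.0 274.6 cols 293.0 354.9
bush rows 198..272; col profile hue/val [(192, 18, 14, 217), (193, 16, 13, 214), (194, 16, 13, 214), (195, 21, 16, 209), (196, 17, 19, 187), (197, 17, 34, 150), (198, 19, 75, 119), (199, 19, 130, 104), (200, 18, 129, 103), (201, 19, 130, 106), (202, 18, 141, 101), (203, 18, 129, 103)]
210.39 (304.079575596817, 191.91777188328913, 377.0) 23.65
```

Run:
```python
from h import *
im=cv2.imread("pics/w6.png"); h=cv2.cvtColor(im,cv2.COLOR_BGR2HSV)
m=cv2.inRange(h,(10,80,30),(35,255,255)); m[260:]=0
c=max(cv2.findContours(m,0,2)[0],key=cv2.contourArea); x,y,w,hh=cv2.boundingRect(c); print("bush",x,y,w,hh,"cx",x+w/2)
for r in range(110,212,6):
    s=np.where((h[r,:,1]<70)&(h[r,:,2]>120))[0]; s=s[(s>255)&(s<400)]
    b=np.where(m[r])[0]
    print(r,(s.min(),s.max(),(s.min()+s.max())/2) if len(s) else None,(b.min(),b.max(),(b.min()+b.max())/2) if len(b) else None)
```

```text
bush 290 133 72 77 cx 326.0
110 (np.int64(304), np.int64(348), np.float64(326.0)) None
116 (np.int64(294), np.int64(358), np.float64(326.0)) None
122 (np.int64(287), np.int64(365), np.float64(326.0)) None
128 (np.int64(282), np.int64(370), np.float64(326.0)) None
134 (np.int64(273), np.int64(374), np.float64(323.5)) (np.int64(319), np.int64(332), np.float64(325.5))
140 (np.int64(262), np.int64(388), np.float64(325.0)) (np.int64(306), np.int64(345), np.float64(325.5))
146 (np.int64(262), np.int64(388), np.float64(325.0)) (np.int64(301), np.int64(350), np.float64(325.5))
152 (np.int64(263), np.int64(389), np.float64(326.0)) (np.int64(297), np.int64(354), np.float64(325.5))
158 (np.int64(264), np.int64(389), np.float64(326.5)) (np.int64(294), np.int64(357), np.float64(325.5))
164 (np.int64(262), np.int64(389), np.float64(325.5)) (np.int64(292), np.int64(359), np.float64(325.5))
170 (np.int64(262), np.int64(390), np.float64(326.0)) (np.int64(291), np.int64(360), np.float64(325.5))
176 (np.int64(264), np.int64(388), np.float64(326.0)) (np.int64(291), np.int64(361), np.float64(326.0))
182 (np.int64(264), np.int64(388), np.float64(326.0)) (np.int64(292), np.int64(359), np.float64(325.5))
188 (np.int64(267), np.int64(386), np.float64(326.5)) (np.int64(293), np.int64(358), np.float64(325.5))
194 (np.int64(282), np.int64(369), np.float64(325.5)) (np.int64(297), np.int64(354), np.float64(325.5))
200 (np.int64(288), np.int64(364), np.float64(326.0)) (np.int64(302), np.int64(349), np.float64(325.5))
206 (np.int64(296), np.int64(357), np.float64(326.5)) (np.int64(310), np.int64(340), np.float64(325.0))
```

Run:
```python
from h import *
im=cv2.imread("pics/w10.png"); g=cv2.cvtColor(im,6)
for r in range(164,258,4): print(r,"L",g[r,266:298:2],"R",g[r,350:380:2])
for u in(310,325,340): print(u,g[160:200:1,u])
```

```text
164 L [79 77 73 69 71 72 75 74 77 74 76 74 72 71 71 71] R [124 122 113  89  67  66  66  66  69  67  65  64  65  69  65]
168 L [76 73 73 75 74 75 69 75 72 74 72 74 72 75 73 73] R [122 120 112  84  66  64  71  66  68  64  66  66  68  62  66]
172 L [113  87  73  71  72  74  74  72  75  75  74  75  72  71  73  73] R [120 119 111  81  65  69  71  66  70  67  67  68  63  64  64]
176 L [123 116 103  85  75  77  72  73  71  73  75  76  74  75  73  71] R [125 119 106  77  68  67  69  69  69  67  67  71  68  66  66]
180 L [133 137 136 128 113  92  82  84  85  80  77  84  75  73  73  80] R [119 120  99  72  70  68  68  69  69  65  67  67  66  67  65]
184 L [141 140 139 137 140 141 138 123 107 100  98  91  89  89 104 123] R [160 133 111  87  71  69  69  66  69  67  72  67  67  66  68]
188 L [141 142 141 144 143 142 143 141 139 141 131 112 117 152 192 209] R [212 207 198 164 123  99  78  69  70  68  69  67  68  69  70]
192 L [140 144 141 141 141 143 144 142 140 125 135 178 202 207 213 211] R [209 206 209 212 209 186 142  90  71  74  70  69  70  65  66]
196 L [141 140 141 141 143 139 141 136 122 1
[... 1919 characters left out ...]
 77  81 113] R [153 149 128  83  73  76  76  74  76  73  77  75  76  76  77]
256 L [78 76 80 80 80 77 79 81 77 81 78 83 82 81 82 93] R [149 133  88  78  78  78  76  76  76  76  75  78  77  77  75]
310 [ 72  67  73  74  73  73  73  74  73  72  73  75  74  74  77  84  94 105
 116 133 166 193 204 206 205 206 207 207 204 207 207 207 208 203 194 167
 134 117 115 114]
325 [ 71  71  70  72  72  73  75  72  75  74  71  73  73  83  92 100 113 122
 158 188 207 211 212 209 213 212 211 213 212 213 213 212 213 210 210 205
 182 142 107  87]
340 [119 119 119 123 123 120 124 122 123 123 125 122 125 122 122 119 115 115
 117 128 156 191 208 214 213 214 214 214 214 215 216 216 217 216 216 215
 213 215 215 210]
```

Run:
```python
from h import *
from scipy.optimize import least_squares
# camera pose of w10
c=camera_info("wrist"); C=list(cam("wrist"))
P=np.array([(325,178.1),(310,179.6),(340,179.9),(370,224),(367.7,228),(365.8,232),(362.7,236),(359.2,240),(277,224),(279,228),(281,232),(284.3,236),(288,240),(371.3,216),(277,214)])
a=np.linspace(-np.pi,np.pi,1441)
def circ(x,y,z,r): return proj(C,np.c_[x+r*np.cos(a),y+r*np.sin(a),0*a+z])
def res(q):
    k=circ(*q,36); cen=k.mean(0)
    i=[np.argmin(np.hypot(*(k-p).T)) for p in P]
    return np.array([np.sign(np.hypot(*(p-cen))-np.hypot(*(k[j]-cen)))*np.hypot(*(p-k[j])) for p,j in zip(P,i)])
f=least_squares(res,[473,-94,161],diff_step=1e-4); print(f.x,np.abs(f.fun).mean(), f.fun.round(1))
for dz in(0,1,2,3):
    x,y,z=f.x; b=circ(x,y,z+dz,21);t=circ(x,y,z+35+dz,21)
    print(dz,b[:,1].min().round(1),t[:,1].max().round(1),t[:,0].min().round(1),t[:,0].max().round(1))
i=cv2.imread("pics/w10.png");print("u325 sat",[int(v) for v in cv2.cvtColor(i,cv2.COLOR_BGR2HSV)[264:278,325,1]],[int(v) for v in cv2.cvtColor(i,6)[264:278,325]])
```

```text
[472.21818108 -92.94393681 161.47423039] 0.27427448173909674 [-0.  -0.1  0.5  0.1 -0.5 -0.2 -0.2  0.2  0.4  0.   0.3  0.1  0.4  0.1
 -1.1]
0 195.5 271.0 292.9 353.8
1 196.3 272.0 292.8 353.9
2 197.2 273.1 292.7 354.0
3 198.0 274.1 292.6 354.1
u325 sat [156, 160, 158, 157, 156, 149, 131, 94, 34, 25, 26, 26, 26, 27] [151, 148, 147, 149, 150, 142, 124, 102, 100, 135, 184, 210, 214, 215]
```

```bash
python3 -c "
from h import *
print(hand_in())"
```

```text
the job is handed in; nothing more can be done
None
```

I handed the job in with the bush pressed over the spigot, the poise about 110 mm past the first notch (counted as the 145 notch), and the pointer level with the index to within about 1 mm by my camera measurements. The least certain point is the bush sitting within 2 mm of the pan: press force and travel agree it is home, but the last oblique view put it 0.3 to 1.8 mm up, and the hand-in returned no verdict.

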